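# Rack the tube expander heads by size

## Task

Lift the keeper bar straight up off the rack's two pins, keeping it level, and lay it flat and lengthwise on the black rubber mat, wholly within its edges. Then stand the four tube expander heads upright in the rack, one centred on each round outline, in order of size: the smallest at the end with the small brass disc, rising to the largest at the end with the large brass disc.

Things in the scene. Friction and masses are not known exactly. Their poses are not given: they have to be found in the camera images.
- rack: Fixed blue-painted board, 76 x 360 x 12 mm, long along its own y. Origin: centre of its underside, on the bench; z up. Its top, at z = 12 mm, bears four equal white round outlines, 52 mm across, centred at x = 0, y = -90, -30, +30, +90 mm. Two upright steel pins, 8 mm thick, stand 22 mm above the top at y = -128 and +128 mm.
- small_disc: Small brass disc, 14 mm across, 4 mm thick, fixed on one end of the rack board, beyond the pin, 158 mm from the rack's centre: it marks the end where the smallest head belongs. Which end it is varies. Origin: centre of its underside, on the board's top.
- large_disc: Large brass disc, 28 mm across, 4 mm thick, fixed on the other end of the rack board, 158 mm from its centre: it marks the end where the largest head belongs. Origin: centre of its underside.
- keeper_bar: Loose aluminium bar, 26 x 280 x 8 mm, long along its own y, 0.2 to 0.33 kg; black grip block on its middle, 20 mm wide (x), 44 mm long (y), 28 mm high above the bar. Starts flat on the rack over the outlines, its two 11 mm holes (y = -128, +128 mm) over the pins. Origin: centre of the bar's underside; grip block from z = 8 to 36 mm.
- mat: Fixed black rubber mat, 80 x 320 mm, 4 mm thick, long along its own y (which lies roughly along world x), on the right of the bench: the place for the keeper bar. Origin: centre of its underside.
- head_22: Loose tube expander head, the smallest of four alike, standing upright: round knurled brass collar 22 mm across and 16 mm high, with a narrower steel nose 18 mm across on top; 30 mm high in all. Grip it by the collar. Origin: centre of its underside, z up the axis.
- head_30: Loose tube expander head, the second smallest of four alike, standing upright: round knurled brass collar 30 mm across and 23 mm high, with a narrower steel nose 24 mm across on top; 42 mm high in all. Grip it by the collar. Origin: centre of its underside, z up the axis.
- head_38: Loose tube expander head, the second largest of four alike, standing upright: round knurled brass collar 38 mm across and 30 mm high, with a narrower steel nose 30 mm across on top; 54 mm high in all. Grip it by the collar. Origin: centre of its underside, z up the axis.
- head_46: Loose tube expander head, the largest of four alike, standing upright: round knurled brass collar 46 mm across and 36 mm high, with a narrower steel nose 37 mm across on top; 66 mm high in all. Grip it by the collar. Origin: centre of its underside, z up the axis.
Not all that is in view belongs to the job. What is shaped like the head_30 but turquoise is not meant.

How it is judged:
By the outcome, as a careful person would: the job done as asked, in the order asked, and still so for the second after the job is handed in, with the robot touching nothing.
It also fails if it takes over 125 s, if anything falls off the work surface, if the arm or the gripper's body presses on something with over 40 N, if the wrist force passes 120 N, or if a joint passes its speed limit or range.

## Robot

A 7-joint arm with a two-finger parallel gripper is mounted at the origin on a cart in front of the work surface, level with it; the furniture and walls round the work are solid. World frame = base frame: x ahead of the robot, y to its left, z up, the work surface at z = 0. Lengths are in m, angles in rad, forces in N, time in s.
With the tool pointing down it reaches from about 0.4 to 0.85 m from the base axis. Payload 4.5 kg.
Tool frame: the origin (TCP) lies midway between the tips of the shut fingers; the grasp point (between the pads) lies behind it (r.grip_point_offset is the z of the grasp point in the tool frame, in m); z points along the fingers, y is the line along which they close (so a half turn about z gives the same grasp; the last joint's range is limited). The gripper opens to 88 mm and grips with 3 to 60 N. Pads are 18 mm wide; open, the fingers measure 123 mm over their backs; the gripper's body (75 mm by 187 mm) begins 45 mm behind the grasp point.
Start: joints at [1.328, 0.689, -0.195, 1.565, 0.157, 0.902, -0.215], TCP at [0.171, -0.601, 0.239] pointing down, gripper open.
Joint ranges: [-3.01, 3.01], [-0.46, 2.08], [-1.47, 1.51], [0.13, 2.56], [-1, 4.14], [0.04, 2.09], [-2.66, 2.66]. Speed limits (rad/s): [2.57, 2.57, 3.14, 3.14, 3.14, 3.14, 3.14].

## Interface

Orientations are given as a unit quaternion [x, y, z, w].
In Python, from plant import r, optics, workorder gives the robot as it stands.
- The arm moves only by the shell command python3 -m creep 'ROWS' [FORCE]. ROWS is JSON, a list of rows, each an object of numbers: "grip": the gripper command: -1 is shut, 1 is fully open, values between are in proportion; "tx", "ty", "tz": the shift along the tool's x, y, z in cm; "spin": the turn about the tool's z in degrees. In form: [{"grip": .., "tx": .., "ty": .., "tz": .., "spin": ..}, ...]. A call has 1 to 8 rows; each row shifts and turns the commanded pose from where the row before left it, along the tool's axes as they then stand; what a row does not reach is not made up. A row lasts 1/12 s, in which the tool goes at most 41.7 mm and 7.16 degrees, less where a joint would pass 70% of its speed; a pose out of reach is approached as far as the arm can. A call with a gripper value outside its range is refused whole. The fingers move at their own pace and stop on an object; FORCE is the grip in N (left out, the last holds). Time passes only in rows, so rows that do not move let the fingers close. It gives the time, the measured TCP pose, the force, the opening and the grip force at its end, in the units of the state.
- r.get_state(): the state, without advancing time (a new reading comes with each control period).
- optics.snapshot(name): name is "scene" or "top"; returns (picture, depth): 420x560x3 uint8, red, green, blue; 420x560 float32, m along the optical axis (not along the pixel's ray), 0 where there is no reading.
- optics.get_calibration(name): a dict with "fx", "fy", "cx", "cy" (pixels), "D" ([k1, k2, p1, p2, k3] as OpenCV has them; the pictures are not rectified), "extrinsics" (4x4, takes a point from world to camera coordinates). Camera axes: x right, y down, z forward; pixel columns grow to the right and rows downward; lengths in m; the calibration is good to about 2 mm. A picture is of the moment at which its call begins. get_calibration takes no time and is no camera call.
- workorder.finish_job(): hands the job in; it is judged then, once.
The state is a dict: "clock": time; "q": joint angles; "qd": joint speeds; "joint_torque": joint torques, N m; "tool_pos": TCP position; "eef_rot": TCP orientation; "contact_force": force on the tool from outside, world axes, zero at the start; "moment": the same for the moment, N m; "opening": opening from 0.0 (shut) to 1.0 (fully open); "finger_force": force on a finger pad.
Only numpy, scipy, OpenCV 4.12 (cv2) and the standard library are available. Lean on these libraries where they do the work, as an engineer would, in place of code of your own. Each camera call takes 0.05 s, during which the arm holds its last target. There are 200 camera calls.

## Working session

There is one attempt and no reset: what is moved stays moved. The work goes in short steps, Python scripts to look and compute and a shell command to move; the robot and the scene stay as the last step left them, time stands still between calls to the robot, and variables do not carry over. Pictures are saved under pics/ and viewed, at most 14 in all, crops included, and the job is handed in when it is done.

```bash
mkdir -p pics; ls; python3 - <<'E'
from plant import r,optics,workorder
import cv2
print(r.get_state(), r.grip_point_offset)
for n in("scene","top"):
    p,d=optics.snapshot(n); cv2.imwrite(f"pics/{n}0.png",p[...,::-1])
    import numpy as np; np.savez(f"/tmp/{n}0.npz",p=p,d=d)
    print(optics.get_calibration(n))
E
```

```text
pics
{'clock': 0.0, 'q': array([ 1.32785272,  0.68996559, -0.1944982 ,  1.56634929,  0.15732824,
        0.90245837, -0.21512082]), 'qd': array([ 0.00161409, -0.00015084,  0.00023289, -0.00021778, -0.00123792,
       -0.00021442, -0.00027129]), 'joint_torque': array([ 8.14077612e-04, -5.27567625e+01, -1.26680128e+00, -1.53428507e+01,
       -5.27575251e-02,  6.53526688e-03,  1.44939736e-04]), 'tool_pos': array([ 0.17053495, -0.6006389 ,  0.23791969]), 'eef_rot': array([ 9.90436693e-01,  1.37965060e-01, -2.01161299e-04, -8.70797083e-04]), 'contact_force': array([-0.37077179, -0.52308872, -0.14206749]), 'moment': array([ 0.005841  , -0.00652094, -0.0165986 ]), 'finger_force': 0.0, 'opening': 0.9978579446745163} -0.0187
{'fx': 476.91092883762053, 'fy': 476.91092883762053, 'cx': 281.54083521901003, 'cy': 208.36912112533932, 'D': array([-0.1204791,  0.       ,  0.       ,  0.       ,  0.       ]), 'extrinsics': array([[ 0.90216285, -0.43126607,  0.01057222, -0.44358317],
       [-0.3331182 , -0.71200105, -0.61813168,  0.23386964],
       [ 0.27410665,  0.55413364, -0.78600347,  0.81901332],
       [ 0.        ,  0.        ,  0.        ,  1.        ]])}
{'fx': 404.51425348980183, 'fy': 404.51425348980183, 'cx': 280.33737714544293, 'cy': 210.46242101163924, 'D': array([-0.02223791,  0.        ,  0.        ,  0.        ,  0.        ]), 'extrinsics': array([[ 0.02821598, -0.99955197, -0.00998633,  0.03921007],
       [-0.99868448, -0.02776077, -0.04311201,  0.50969988],
       [ 0.04281547,  0.01118964, -0.99902033,  0.90008985],
       [ 0.        ,  0.        ,  0.        ,  1.        ]])}
```

View pics/top0.png

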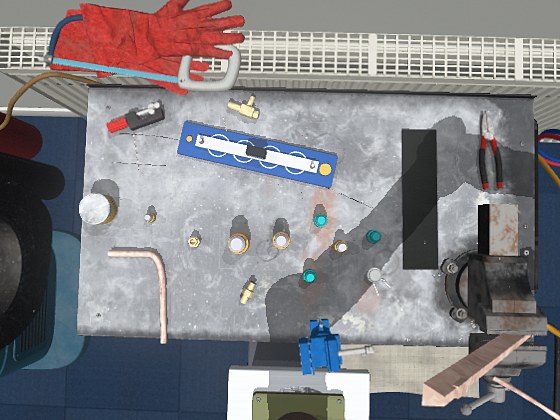

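View pics/scene0.png

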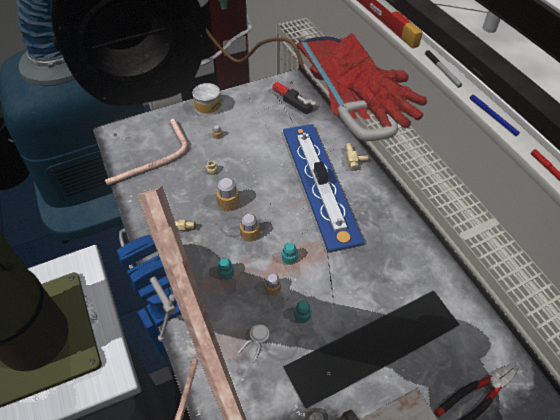

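The top view shows the rack with the bar at (258,153): small disc at (189,139), large disc at (325,169). The mat is at (420,199). Brass heads are near (150,217), (239,243), (281,241) and (341,247), with one doubtful item at (194,241). Three turquoise decoys are also in view.

```bash
cat > h.py <<'E'
import numpy as np, cv2
from plant import r,optics,workorder
def cal(n):
    c=optics.get_calibration(n); K=np.array([[c['fx'],0,c['cx']],[0,c['fy'],c['cy']],[0,0,1]]); return K,c['D'],c['extrinsics']
def ray(n,uv,z):
    K,D,E=cal(n); p=cv2.undistortPoints(np.float64(uv).reshape(-1,1,2),K,D)[:,0]
    d=np.c_[p,np.ones(len(p))]@E[:3,:3]; o=-E[:3,:3].T@E[:3,3]
    return o+d*((z-o[2])/d[:,2])[:,None]
def proj(n,X):
    K,D,E=cal(n); return cv2.projectPoints(np.float64(X).reshape(-1,3),cv2.Rodrigues(E[:3,:3])[0],E[:3,3],K,D)[0][:,0]
def cloud(n,d):
    K,D,E=cal(n); v,u=np.mgrid[:420,:560]
    p=cv2.undistortPoints(np.c_[u.ravel(),v.ravel()].astype(float).reshape(-1,1,2),K,D)[:,0]
    P=np.c_[p,np.ones(len(p))]*d.reshape(-1,1)
    return ((P-E[:3,3])@E[:3,:3]).reshape(420,560,3)
E
python3 - <<'E'
from h import *
T=np.load('/tmp/top0.npz'); S=np.load('/tmp/scene0.npz')
a=cv2.resize(T['p'][195:295,130:390],None,fx=3,fy=3,interpolation=cv2.INTER_CUBIC)
b=cv2.resize(T['p'][115:195,170:345],None,fx=3,fy=3,interpolation=cv2.INTER_CUBIC)
im=np.zeros((550,790,3),np.uint8); im[:300,:780]=a; im[305:545,:525]=b; cv2.imwrite('pics/crop.png',im[...,::-1])
C=cloud('top',T['d'])
for u,v in [(150,217),(194,241),(239,243),(281,241),(341,247),(320,220),(374,237),(310,277)]:
    w=C[v-14:v+15,u-14:u+15].reshape(-1,3); w=w[(T['d'][v-14:v+15,u-14:u+15].ravel()>0)]
    z=np.percentile(w[:,2],[5,98]); t=w[w[:,2]>z[1]-.006]; t=t[t[:,2]<z[1]+.004]; f=w[w[:,2]>.008]
    print(u,v,'z',z.round(4),'top c',((t.max(0)+t.min(0))/2).round(4),np.ptp(t,0).round(3),'all',((f.max(0)+f.min(0))/2).round(4)[:2],np.ptp(f,0).round(3))
p=T['p'].astype(int)
blue=((p[...,2]>p[...,0]+50)).astype(np.uint8); blue[:100]=0; blue[200:]=0
blk=((p.max(2)<40)).astype(np.uint8); blk[:,:395]=0;blk[:,445:]=0;blk[:120]=0;blk[280:]=0
for n,m,z in(('rack',blue,.012),('mat',blk,.004)):
    c=max(cv2.findContours(m,0,2)[0],key=cv2.contourArea); R=cv2.boxPoints(cv2.minAreaRect(c)); X=ray('top',R,z)
    print(n,R.round(1).tolist(),X.round(4).tolist(),X.mean(0),np.linalg.norm(X[1]-X[0]),np.linalg.norm(X[2]-X[1]))
E
```

```text
150 217 z [-0.0028  0.0287] top c [0.485  0.3484 0.0277] [0.014 0.015 0.01 ] all [0.4843 0.3483] [0.021 0.019 0.024]
194 241 z [-0.0027  0.0228] top c [0.4334 0.2463 0.0214] [0.016 0.016 0.009] all [0.4342 0.2465] [0.023 0.025 0.017]
239 243 z [-0.0027  0.0664] top c [0.4325 0.143  0.0645] [0.034 0.034 0.008] all [0.4334 0.1438] [0.044 0.045 0.059]
281 241 z [-0.0029  0.0545] top c [0.4422 0.0508 0.0527] [0.028 0.028 0.008] all [0.4424 0.05  ] [0.036 0.036 0.046]
341 247 z [-0.0031  0.0418] top c [ 0.4313 -0.0833  0.0399] [0.022 0.022 0.008] all [ 0.4317 -0.0826] [0.029 0.028 0.035]
320 220 z [-0.0031  0.0413] top c [ 0.489  -0.0362  0.0399] [0.022 0.022 0.008] all [ 0.4892 -0.0355] [0.027 0.027 0.029]
374 237 z [-0.0032  0.0416] top c [ 0.4573 -0.1557  0.0402] [0.022 0.021 0.009] all [ 0.4559 -0.1541] [0.029 0.025 0.034]
310 277 z [-0.003   0.0418] top c [ 0.3644 -0.0153  0.0402] [0.022 0.022 0.009] all [ 0.3655 -0.0153] [0.028 0.029 0.036]
rack [[176.3000030517578, 153.10000610351562], [183.60000610351562, 120.69999694824219], [337.5, 155.3000030517578], [330.20001220703125, 187.60000610351562]] [[0.6324, 0.2937, 0.012], [0.7073, 0.2801, 0.012], [0.6369, -0.0722, 0.012], [0.563, -0.0574, 0.012]] [0.63490414 0.11104758 0.012     ] 0.07607854653728016 0.3592957236899186
mat [[388.20001220703125, 234.39999389648438], [434.5, 129.8000030517578], [463.20001220703125, 142.5], [416.8999938964844, 247.1999969482422]] [[0.4612, -0.1919, 0.004], [0.7034, -0.2944, 0.004], [0.676, -0.3605, 0.004], [0.4343, -0.2573, 0.004]] [ 0.56873363 -0.27604249  0.004     ] 0.26301293732609243 0.0716202214390136
```

View pics/crop.png

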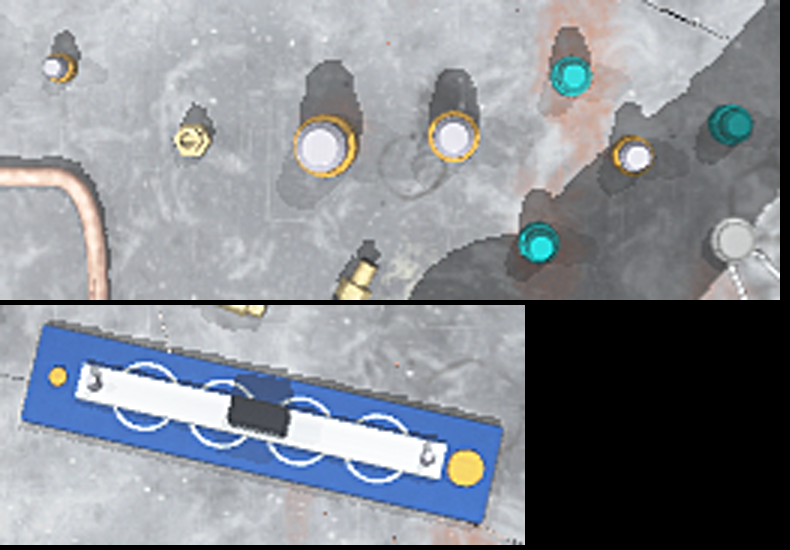

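The crop shows (194,241) is a hex fitting. The real heads are the four brass ones: 22 (150,217), 46 (239,243), 38 (281,241) and 30 (341,247). Next I refine the rack and mat and check obstacle heights.

```bash
python3 - <<'E'
from h import *
T=np.load('/tmp/top0.npz'); S=np.load('/tmp/scene0.npz')
C=cloud('top',T['d'])
def cen(m):
    c=max(cv2.findContours(m,0,2)[0],key=cv2.contourArea); M=cv2.moments(c); return c,(M['m10']/M['m00'],M['m01']/M['m00'])
for n,I,boxes in(('top',T['p'],[(180,130,198,149),(314,160,337,182)]),('scene',S['p'],[(292,124,310,138),(332,228,356,248)])):
    p=I.astype(int); yel=((p[...,0]>p[...,2]+50)&(p[...,0]>120)).astype(np.uint8)*255
    Q=[]
    for x0,y0,x1,y1 in boxes:
        m=np.zeros_like(yel); m[y0:y1,x0:x1]=yel[y0:y1,x0:x1]; Q.append(cen(m)[1])
    X=ray(n,Q,.016); print(n,np.round(Q,1).tolist(),X.round(4).tolist(),'mid',X.mean(0).round(4),np.linalg.norm(X[1]-X[0]),np.degrees(np.arctan2(*(X[1]-X[0])[[1,0]])))
p=T['p'].astype(int)
# white bar top
m=((p.min(2)>170)).astype(np.uint8); k=np.zeros_like(m); k[120:190,180:340]=m[120:190,180:340]; k=cv2.morphologyEx(k,cv2.MORPH_OPEN,np.ones((4,4)))
c=np.vstack([q for q in cv2.findContours(k,0,2)[0] if cv2.contourArea(q)>100]); R=cv2.minAreaRect(c); X=ray('top',cv2.boxPoints(R),.02); print('bar',X.mean(0),np.linalg.norm(X[1]-X[0]),np.linalg.norm(X[2]-X[1]))
B=C[140:165,240:275].reshape(-1,3); B=B[(B[:,2]>.043)&(B[:,2]<.06)]; print('block',B.mean(0),np.ptp(B,0),len(B))
m=((p.max(2)<60)).astype(np.uint8); k=np.zeros_like(m); k[115:285,397:443]=m[115:285,397:443]; k=cv2.morphologyEx(k,cv2.MORPH_OPEN,np.ones((5,5)))
c,_=cen(k); R=cv2.boxPoints(cv2.minAreaRect(c)); X=ray('top',R,.004); print('mat',R.tolist(),X.round(4).tolist(),X.mean(0))
for x0 in np.arange(.1,.9,.1):
    print('x',x0.round(1),[ (lambda w: round(float(np.percentile(w,99)),2) if len(w)>20 else None)(C[...,2][(T['d']>0)&(C[...,0]>x0)&(C[...,0]<x0+.1)&(C[...,1]>y0)&(C[...,1]<y0+.1)]) for y0 in np.arange(-.7,.5,.1)])
E
```

```text
top [[188.9, 138.5], [324.7, 168.9]] [[0.6658, 0.2653, 0.016], [0.6045, -0.0438, 0.016]] mid [0.6351 0.1108 0.016 ] 0.31515260088303476 -101.20711321523784
scene [[300.0, 130.6], [343.0, 236.3]] [[0.6664, 0.2637, 0.016], [0.6049, -0.0466, 0.016]] mid [0.6356 0.1085 0.016 ] 0.31625218282762596 -101.22122989381832
bar [0.62987768 0.13439671 0.02      ] 0.29398042529454216 0.15602601412127823
block [0.63516306 0.1102154  0.04679456] [0.02548855 0.04394249 0.00796082] 182
mat [[401.3367614746094, 130.29495239257812], [435.6540832519531, 129.9005126953125], [437.2413635253906, 267.9972229003906], [402.9240417480469, 268.39166259765625]] [[0.7001, -0.2182, 0.004], [0.7033, -0.297, 0.004], [0.3886, -0.3041, 0.004], [0.3857, -0.2265, 0.004]] [ 0.54441642 -0.261454    0.004     ]
x 0.1 [None, 0.02, 0.1, 0.17, 0.17, 0.0, 0.01, 0.01, 0.0, None, None, None]
x 0.2 [-0.02, 0.01, 0.16, 0.35, 0.37, 0.43, 0.17, 0.17, 0.0, 0.0, 0.02, 0.0]
x 0.3 [None, 0.0, 0.15, 0.15, 0.01, 0.02, 0.04, 0.0, 0.02, 0.0, 0.02, 0.01]
x 0.4 [None, 0.0, 0.12, 0.12, 0.01, 0.04, 0.04, 0.05, 0.07, 0.02, 0.03, 0.05]
x 0.5 [None, 0.0, 0.1, 0.1, 0.01, 0.0, 0.02, 0.01, 0.0, 0.0, 0.0, 0.05]
x 0.6 [-0.1, 0.0, 0.01, 0.01, 0.01, 0.0, 0.02, 0.05, 0.05, 0.02, 0.02, 0.02]
x 0.7 [-0.08, 0.01, 0.01, 0.01, 0.01, 0.01, 0.01, 0.01, 0.04, 0.04, 0.03, 0.02]
x 0.8 [-0.03, 0.01, 0.01, 0.01, 0.01, 0.01, 0.01, 0.01, 0.06, 0.07, 0.07, 0.07]
```

```bash
python3 -m creep '[{"grip":1,"spin":6.8},{"grip":1,"spin":6.8},{"grip":1,"spin":6.8},{"grip":1,"spin":6.7},{"grip":1,"tx":3.4,"ty":-2.2},{"grip":1,"tx":3.4,"ty":-2.2},{"grip":1,"tx":3.4,"ty":-2.2},{"grip":1,"tx":3.4,"ty":-2.2}]' 30
python3 -m creep '[{"grip":1,"tx":3.4,"ty":-2.2},{"grip":1,"tx":3.4,"ty":-2.2},{"grip":1,"tx":3.4,"ty":-2.2},{"grip":1,"tx":3.4,"ty":-2.2},{"grip":1,"tx":3.4,"ty":-2.2},{"grip":1,"tx":3.4,"ty":-2.2},{"grip":1},{"grip":1}]'
```

```text
$[0]: bad value
$[0]: bad value
```

```bash
python3 -m creep '[{"grip":1,"tx":0,"ty":0,"tz":0,"spin":6.8},{"grip":1,"tx":0,"ty":0,"tz":0,"spin":6.8},{"grip":1,"tx":0,"ty":0,"tz":0,"spin":6.8},{"grip":1,"tx":0,"ty":0,"tz":0,"spin":6.7},{"grip":1,"tx":3.4,"ty":-2.2,"tz":0,"spin":0},{"grip":1,"tx":3.4,"ty":-2.2,"tz":0,"spin":0}]' 30
```

```text
clock: 0.6
tool_pos: [0.2434, -0.5723, 0.2383]
eef_rot: [0.995, -0.102, -0.001, 0.0]
contact_force: [0.8, 0.5, -0.3]
opening: 1.0
finger_force: 0.0
```

```bash
python3 -m creep '[{"grip":1,"tx":3.4,"ty":-2.2,"tz":0,"spin":0},{"grip":1,"tx":3.4,"ty":-2.2,"tz":0,"spin":0},{"grip":1,"tx":3.4,"ty":-2.2,"tz":0,"spin":0},{"grip":1,"tx":3.4,"ty":-2.2,"tz":0,"spin":0},{"grip":1,"tx":3.4,"ty":-2.2,"tz":0,"spin":0},{"grip":1,"tx":3.4,"ty":-2.2,"tz":0,"spin":0},{"grip":1,"tx":3.4,"ty":-2.2,"tz":0,"spin":0},{"grip":1,"tx":3.4,"ty":-2.2,"tz":0,"spin":0}]'
python3 -m creep '[{"grip":1,"tx":-0.2,"ty":-4,"tz":0,"spin":0},{"grip":1,"tx":-0.2,"ty":-4,"tz":0,"spin":0},{"grip":1,"tx":-0.2,"ty":-4,"tz":0,"spin":0},{"grip":1,"tx":-0.2,"ty":-4,"tz":0,"spin":0},{"grip":1,"tx":-0.2,"ty":-4,"tz":0,"spin":0},{"grip":1,"tx":-0.2,"ty":-4,"tz":0,"spin":0},{"grip":1,"tx":-0.2,"ty":-4,"tz":0,"spin":0},{"grip":1,"tx":-0.2,"ty":-4,"tz":0,"spin":0}]'
python3 -m creep '[{"grip":1,"tx":-0.2,"ty":-4,"tz":1,"spin":0},{"grip":1,"tx":-0.2,"ty":-4,"tz":1,"spin":0},{"grip":1,"tx":-0.2,"ty":-4,"tz":1,"spin":0},{"grip":1,"tx":-0.2,"ty":-4,"tz":1,"spin":0},{"grip":1,"tx":0,"ty":0,"tz":1,"spin":0},{"grip":1,"tx":0,"ty":0,"tz":0,"spin":0},{"grip":1,"tx":0,"ty":0,"tz":0,"spin":0}]'
```

```text
clock: 1.27
tool_pos: [0.5487, -0.4503, 0.2383]
eef_rot: [0.995, -0.098, -0.0, -0.0]
contact_force: [1.1, -1.0, 0.5]
opening: 1.003
finger_force: 0.0
clock: 1.93
tool_pos: [0.5935, -0.1327, 0.2384]
eef_rot: [0.995, -0.098, -0.0, -0.0]
contact_force: [-0.4, 0.4, 1.0]
opening: 1.001
finger_force: 0.0
clock: 2.52
tool_pos: [0.6165, 0.0232, 0.1879]
eef_rot: [0.995, -0.098, -0.001, 0.001]
contact_force: [-0.6, -0.5, 0.4]
opening: 1.002
finger_force: 0.0
```

```bash
python3 -m creep '[{"grip":1,"tx":0.05,"ty":-2.96,"tz":2,"spin":0},{"grip":1,"tx":0.05,"ty":-2.96,"tz":2,"spin":0},{"grip":1,"tx":0.05,"ty":-2.96,"tz":2,"spin":0},{"grip":1,"tx":0,"ty":0,"tz":2,"spin":0},{"grip":1,"tx":0,"ty":0,"tz":2,"spin":0},{"grip":1,"tx":0,"ty":0,"tz":1,"spin":0},{"grip":1,"tx":0,"ty":0,"tz":0,"spin":0},{"grip":1,"tx":0,"ty":0,"tz":0,"spin":0}]'
python3 - <<'E'
from h import *
p,d=optics.snapshot('scene'); q,_=optics.snapshot('top')
im=np.hstack([cv2.resize(p[90:260,230:400],(390,390),interpolation=2),cv2.resize(q[90:220,190:320],(390,390),interpolation=2)])
cv2.imwrite('pics/a1.png',im[...,::-1])
E
```

```text
clock: 3.18
tool_pos: [0.6364, 0.1085, 0.0792]
eef_rot: [0.995, -0.099, 0.0, 0.001]
contact_force: [0.2, -0.7, 0.6]
opening: 0.996
finger_force: 0.0
```

View pics/a1.png

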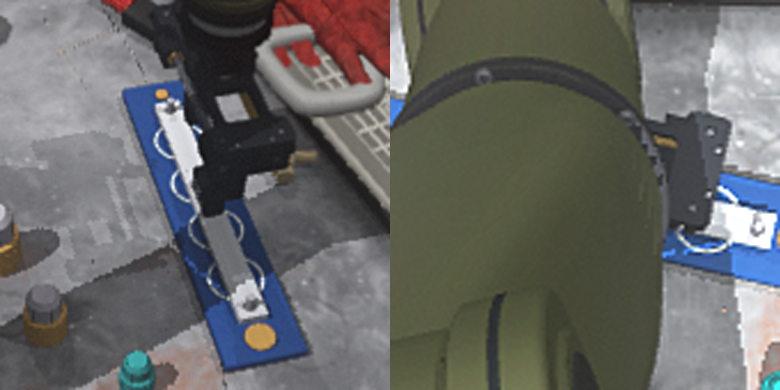

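The close view shows the fingers straddling the block along the bar, as planned. I go down and grip gently, watching the forces.

```bash
python3 -m creep '[{"grip":1,"tx":-0.1,"ty":-0.1,"tz":2,"spin":0},{"grip":1,"tx":0,"ty":0,"tz":2,"spin":0},{"grip":1,"tx":0,"ty":0,"tz":1.5,"spin":0},{"grip":0,"tx":0,"ty":0,"tz":0,"spin":0},{"grip":-1,"tx":0,"ty":0,"tz":0,"spin":0},{"grip":-1,"tx":0,"ty":0,"tz":0,"spin":0},{"grip":-1,"tx":0,"ty":0,"tz":0,"spin":0},{"grip":-1,"tx":0,"ty":0,"tz":0,"spin":0}]' 8
python3 -m creep '[{"grip":-1,"tx":0,"ty":0,"tz":0,"spin":0},{"grip":-1,"tx":0,"ty":0,"tz":0,"spin":0},{"grip":-1,"tx":0,"ty":0,"tz":0,"spin":0},{"grip":-1,"tx":0,"ty":0,"tz":0,"spin":0}]'
```

```text
clock: 3.95
tool_pos: [0.6361, 0.1118, 0.0249]
eef_rot: [0.995, -0.098, 0.001, -0.0]
contact_force: [-0.1, 0.6, -1.4]
opening: 0.644
finger_force: 0.0
clock: 4.28
tool_pos: [0.6354, 0.1108, 0.0243]
eef_rot: [0.995, -0.098, 0.0, 0.001]
contact_force: [-1.1, -3.0, 5.9]
opening: 0.502
finger_force: 8.0
```

```bash
python3 -m creep '[{"grip":-1,"tx":0,"ty":0.1,"tz":0,"spin":0},{"grip":-1,"tx":0,"ty":0,"tz":0,"spin":0},{"grip":-1,"tx":0,"ty":0,"tz":-0.3,"spin":0},{"grip":-1,"tx":0,"ty":0,"tz":-0.5,"spin":0},{"grip":-1,"tx":0,"ty":0,"tz":-0.5,"spin":0},{"grip":-1,"tx":0,"ty":0,"tz":-0.5,"spin":0}]' 40
python3 -m creep '[{"grip":-1,"tx":0,"ty":0,"tz":-0.6,"spin":0},{"grip":-1,"tx":0,"ty":0,"tz":-0.6,"spin":0},{"grip":-1,"tx":0,"ty":0,"tz":-1,"spin":0},{"grip":-1,"tx":0,"ty":0,"tz":-1,"spin":0},{"grip":-1,"tx":0,"ty":0,"tz":-2,"spin":0},{"grip":-1,"tx":0,"ty":0,"tz":-2,"spin":0},{"grip":-1,"tx":0,"ty":0,"tz":-1,"spin":0},{"grip":-1,"tx":0,"ty":0,"tz":0,"spin":0}]'
python3 - <<'E'
from h import *
p,d=optics.snapshot('scene')
cv2.imwrite('pics/a2.png',cv2.resize(p[60:260,220:400],None,fx=3,fy=3)[...,::-1])
E
```

```text
clock: 4.78
tool_pos: [0.6347, 0.1107, 0.0418]
eef_rot: [0.995, -0.098, -0.0, 0.0]
contact_force: [0.4, -1.3, -1.8]
opening: 0.493
finger_force: 40.0
clock: 5.45
tool_pos: [0.637, 0.1112, 0.127]
eef_rot: [0.995, -0.098, 0.003, -0.001]
contact_force: [-0.5, 0.1, -2.1]
opening: 0.496
finger_force: 40.0
```

View pics/a2.png

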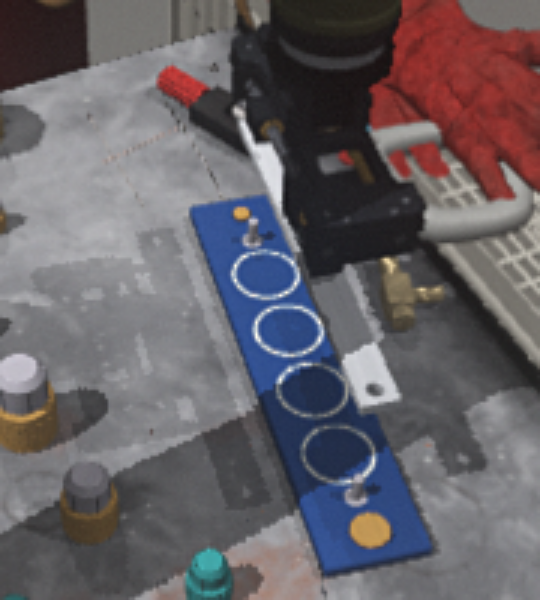

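The picture shows the bar lifted clear of both pins and level, with all four outlines visible. Now I carry it toward the mat and turn it on the way.

```bash
python3 -m creep '[{"grip":-1,"tx":-0.2,"ty":2,"tz":0,"spin":0},{"grip":-1,"tx":-0.4,"ty":4,"tz":0,"spin":0},{"grip":-1,"tx":-0.4,"ty":4,"tz":0,"spin":0},{"grip":-1,"tx":-0.4,"ty":4,"tz":0,"spin":0},{"grip":-1,"tx":-0.4,"ty":4,"tz":0,"spin":-2},{"grip":-1,"tx":-0.2,"ty":2,"tz":0,"spin":-4},{"grip":-1,"tx":0,"ty":0,"tz":0,"spin":-6.5},{"grip":-1,"tx":0,"ty":0,"tz":0,"spin":-7}]'
python3 -m creep '[{"grip":-1,"tx":0,"ty":0,"tz":0,"spin":-7},{"grip":-1,"tx":0,"ty":0,"tz":0,"spin":-7},{"grip":-1,"tx":0,"ty":0,"tz":0,"spin":-7},{"grip":-1,"tx":0,"ty":0,"tz":0,"spin":-7},{"grip":-1,"tx":0,"ty":0,"tz":0,"spin":-7},{"grip":-1,"tx":0,"ty":0,"tz":0,"spin":-7},{"grip":-1,"tx":0,"ty":0,"tz":0,"spin":-7},{"grip":-1,"tx":0,"ty":0,"tz":0,"spin":-7}]'
python3 -m creep '[{"grip":-1,"tx":0,"ty":0,"tz":0,"spin":-7},{"grip":-1,"tx":0,"ty":0,"tz":0,"spin":-7},{"grip":-1,"tx":0,"ty":0,"tz":0,"spin":-7},{"grip":-1,"tx":0,"ty":0,"tz":0,"spin":-4},{"grip":-1,"tx":0,"ty":0,"tz":0,"spin":-2},{"grip":-1,"tx":0,"ty":0,"tz":0,"spin":0},{"grip":-1,"tx":0,"ty":0,"tz":0,"spin":0}]'
```

```text
clock: 6.17
tool_pos: [0.5754, -0.0845, 0.1225]
eef_rot: [0.997, 0.073, -0.001, 0.001]
contact_force: [0.6, 1.7, -2.8]
opening: 0.495
finger_force: 40.0
clock: 6.83
tool_pos: [0.5761, -0.0817, 0.1225]
eef_rot: [0.845, 0.534, -0.001, -0.001]
contact_force: [0.4, -0.7, -2.0]
opening: 0.496
finger_force: 40.0
clock: 7.42
tool_pos: [0.5764, -0.0818, 0.1228]
eef_rot: [0.7, 0.714, -0.0, -0.001]
contact_force: [0.2, 0.7, -2.4]
opening: 0.493
finger_force: 40.0
```

```bash
python3 -m creep '[{"grip":-1,"tx":-1.8,"ty":-0.35,"tz":0,"spin":0},{"grip":-1,"tx":-3.6,"ty":-0.7,"tz":0,"spin":0},{"grip":-1,"tx":-3.6,"ty":-0.7,"tz":0,"spin":0},{"grip":-1,"tx":-3.6,"ty":-0.7,"tz":1,"spin":0},{"grip":-1,"tx":-3.6,"ty":-0.7,"tz":2,"spin":0},{"grip":-1,"tx":-1.8,"ty":-0.35,"tz":2,"spin":0},{"grip":-1,"tx":0,"ty":0,"tz":2,"spin":0},{"grip":-1,"tx":0,"ty":0,"tz":0.5,"spin":0}]'
python3 -m creep '[{"grip":-1,"tx":0,"ty":0,"tz":0.5,"spin":0},{"grip":-1,"tx":0,"ty":0,"tz":0,"spin":0},{"grip":-1,"tx":0,"ty":0,"tz":0,"spin":0}]'
python3 - <<'E'
from h import *
p,d=optics.snapshot('scene');q,_=optics.snapshot('top')
im=np.hstack([cv2.resize(p[270:420,270:470],(500,375)),cv2.resize(q[110:290,380:500],(250,375))])
cv2.imwrite('pics/a3.png',im[...,::-1])
E
```

```text
clock: 8.08
tool_pos: [0.5429, -0.2641, 0.0454]
eef_rot: [0.701, 0.713, -0.002, -0.002]
contact_force: [-0.6, 0.8, -1.9]
opening: 0.494
finger_force: 40.0
clock: 8.33
tool_pos: [0.5472, -0.2608, 0.0446]
eef_rot: [0.699, 0.716, 0.001, 0.0]
contact_force: [-0.3, 0.5, -1.6]
opening: 0.495
finger_force: 40.0
```

View pics/a3.png

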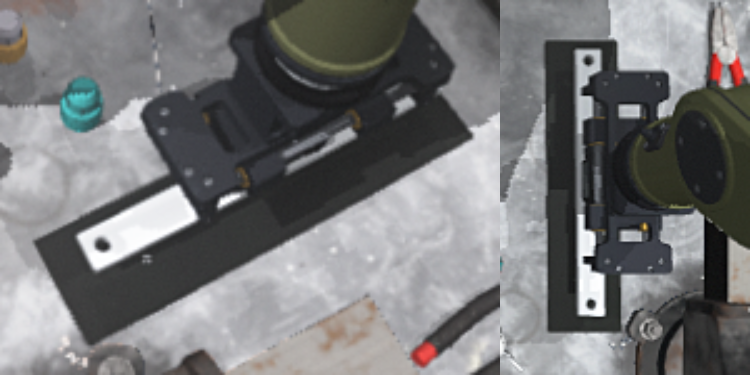

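The bar hangs over the mat, parallel to it and centred. I lower it.

```bash
python3 -m creep '[{"grip":-1,"tx":0,"ty":0,"tz":1,"spin":0},{"grip":-1,"tx":0,"ty":0,"tz":1,"spin":0},{"grip":-1,"tx":0,"ty":0,"tz":0.4,"spin":0},{"grip":-1,"tx":0,"ty":0,"tz":0.3,"spin":0},{"grip":-1,"tx":0,"ty":0,"tz":0.1,"spin":0},{"grip":-1,"tx":0,"ty":0,"tz":0,"spin":0}]' 15
```

```text
clock: 8.93
tool_pos: [0.5451, -0.2622, 0.0159]
eef_rot: [0.699, 0.715, -0.001, -0.001]
contact_force: [-3.3, 0.1, 3.8]
opening: 0.499
finger_force: 15.0
```

```bash
python3 -m creep '[{"grip":0.3,"tx":0,"ty":0,"tz":0,"spin":0},{"grip":0.3,"tx":0,"ty":0,"tz":0,"spin":0},{"grip":0.3,"tx":0,"ty":0,"tz":0,"spin":0},{"grip":0.3,"tx":0,"ty":0,"tz":0,"spin":0},{"grip":0.3,"tx":0,"ty":0,"tz":-1,"spin":0},{"grip":0.3,"tx":0,"ty":0,"tz":-3,"spin":0},{"grip":0.3,"tx":0,"ty":0,"tz":-4,"spin":0},{"grip":0.3,"tx":0,"ty":0,"tz":-4,"spin":0}]'
python3 -m creep '[{"grip":0.3,"tx":4,"ty":0,"tz":-1,"spin":0},{"grip":0.3,"tx":4,"ty":0,"tz":0,"spin":0},{"grip":0.3,"tx":4,"ty":0,"tz":0,"spin":0},{"grip":0.3,"tx":4,"ty":0,"tz":0,"spin":0},{"grip":0.3,"tx":4,"ty":0,"tz":0,"spin":0},{"grip":0.3,"tx":4,"ty":0,"tz":0,"spin":0},{"grip":0.3,"tx":4,"ty":0,"tz":0,"spin":0},{"grip":0.3,"tx":4,"ty":0,"tz":0,"spin":0}]'
python3 -m creep '[{"grip":0.3,"tx":4,"ty":0,"tz":0,"spin":0},{"grip":0.3,"tx":4,"ty":0,"tz":0,"spin":0},{"grip":0.3,"tx":4,"ty":0,"tz":0,"spin":0},{"grip":0.3,"tx":4,"ty":0,"tz":0,"spin":0},{"grip":0.3,"tx":4,"ty":0,"tz":0,"spin":0},{"grip":0.3,"tx":0,"ty":0,"tz":0,"spin":6.2},{"grip":0.3,"tx":0,"ty":0,"tz":0,"spin":6.2},{"grip":0.3,"tx":0,"ty":0,"tz":0,"spin":0}]'
python3 - <<'E'
from h import *
p,d=optics.snapshot('scene');q,_=optics.snapshot('top')
im=np.hstack([p,q])
np.savez('/tmp/s1.npz',p=p,q=q)
cv2.imwrite('pics/a4.png',cv2.resize(im,(800,300),interpolation=3)[...,::-1])
E
```

```text
clock: 9.6
tool_pos: [0.5454, -0.2619, 0.1371]
eef_rot: [0.699, 0.715, -0.0, -0.001]
contact_force: [1.6, -0.5, 0.1]
opening: 0.648
finger_force: 0.0
clock: 10.27
tool_pos: [0.5389, 0.0595, 0.1466]
eef_rot: [0.699, 0.715, 0.0, 0.0]
contact_force: [0.7, -0.5, 0.5]
opening: 0.649
finger_force: 0.0
clock: 10.93
tool_pos: [0.5343, 0.2588, 0.1465]
eef_rot: [0.773, 0.635, 0.0, 0.0]
contact_force: [0.2, 0.6, -0.3]
opening: 0.653
finger_force: 0.0
```

View pics/a4.png

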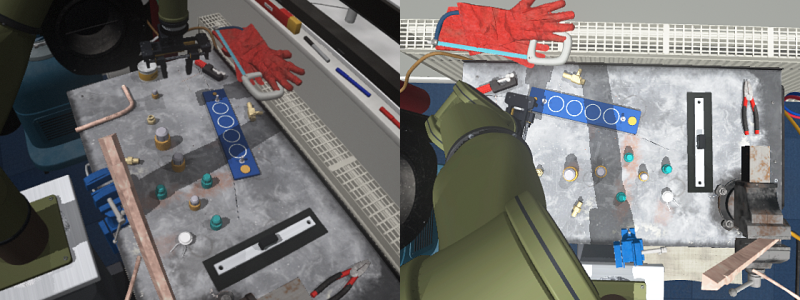

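The bar lies centred and lengthwise on the mat. The outlines are visible in both views, so I measure their centres, and the heads from the scene view too, to see any bias between the cameras.

```bash
python3 - <<'E'
from h import *
s=np.load('/tmp/s1.npz'); c0=np.array([.6353,.1098]); e=np.array([np.cos(np.radians(-101.2)),np.sin(np.radians(-101.2))])
res={}
for n,I in(('scene',s['p']),('top',s['q'])):
    # rectify the board top plane to a metric picture (1 px = 0.5 mm)
    a=e; b=np.array([-e[1],e[0]])
    W=np.array([c0+a*x+b*y for x,y in((-.18,-.045),(.18,-.045),(.18,.045),(-.18,.045))])
    yy,xx=np.mgrid[-.045:.045:.0005,-.18:.18:.0005]
    P=np.c_[(c0+xx.reshape(-1,1)*a+yy.reshape(-1,1)*b),np.full(xx.size,.012)]
    uv=proj(n,P).reshape(*xx.shape,2).astype(np.float32)
    R=cv2.remap(I,uv[...,0],uv[...,1],cv2.INTER_LINEAR).astype(int)
    m=((R[...,0]>R[...,2]*.55)&(R[...,0]>45)).astype(np.uint8)
    for k in(-90,-30,30,90):
        x0=int((k+180-29)*2); w=m[int(.016/.0005):int(.074/.0005),x0:x0+116]
        v,u=np.nonzero(w); X=np.c_[u+x0,v+32]/2-np.array([180,45]); f=None
        q=X[np.abs(np.hypot(*(X-[k,0]).T)-25)<5]
        for _ in range(3):
            A=np.c_[2*q,np.ones(len(q))]; sol=np.linalg.lstsq(A,(q**2).sum(1),rcond=None)[0]; rr=np.sqrt(sol[2]+sol[0]**2+sol[1]**2)
            q=X[np.abs(np.hypot(*(X-sol[:2]).T)-rr)<2]
        print(n,k,len(q),'along %.1f across %.1f rad %.1f'%(sol[0],sol[1],rr),(c0+a*sol[0]/1e3+b*sol[1]/1e3).round(4))
S=np.load('/tmp/scene0.npz'); C=cloud('scene',S['d'])
for nm,x,y,h in((22,.485,.3484,.03),(30,.4313,-.0833,.042),(38,.4422,.0508,.054),(46,.4325,.143,.066)):
    k=(np.hypot(C[...,0]-x,C[...,1]-y)<.03)&(C[...,2]>h-.003)&(C[...,2]<h+.005)
    t=C[k]; print(nm,'scene top c',((t.max(0)+t.min(0))/2).round(4),len(t),'top',x,y)
E
```

```text
scene -90 2521 along -90.4 across 1.3 rad 25.1 [0.6542 0.1982]
scene -30 2505 along -30.2 across 1.4 rad 24.9 [0.6425 0.1391]
scene 30 2504 along 29.9 across 1.3 rad 24.9 [0.6308 0.0802]
scene 90 2512 along 89.9 across 1.2 rad 25.0 [0.619  0.0214]
top -90 2440 along -91.3 across 0.1 rad 24.8 [0.6532 0.1993]
top -30 2422 along -31.4 across 0.1 rad 24.9 [0.6415 0.1406]
top 30 2433 along 28.7 across 0.1 rad 24.9 [0.6298 0.0817]
top 90 2439 along 88.6 across 0.1 rad 24.8 [0.6182 0.0229]
22 scene top c [0.4851 0.3464 0.0299] 21 top 0.485 0.3484
30 scene top c [ 0.4321 -0.086   0.0414] 73 top 0.4313 -0.0833
38 scene top c [0.4431 0.0482 0.0536] 98 top 0.4422 0.0508
46 scene top c [0.4333 0.1421 0.0656] 127 top 0.4325 0.143
```

```bash
python3 -m creep '[{"grip":0.1,"tx":2.58,"ty":-2.19,"tz":0,"spin":0},{"grip":0.1,"tx":2.58,"ty":-2.19,"tz":0,"spin":0},{"grip":0.1,"tx":2.58,"ty":-2.19,"tz":2,"spin":0},{"grip":0.1,"tx":0,"ty":0,"tz":3,"spin":0},{"grip":0.1,"tx":0,"ty":0,"tz":3,"spin":0},{"grip":0.1,"tx":0,"ty":0,"tz":1.5,"spin":0},{"grip":0.1,"tx":0,"ty":0,"tz":0,"spin":0},{"grip":0.1,"tx":0,"ty":0,"tz":0,"spin":0}]' 15
python3 - <<'E'
from h import *
p,d=optics.snapshot('scene')
cv2.imwrite('pics/a5.png',cv2.resize(p[60:190,150:310],None,fx=4,fy=4,interpolation=2)[...,::-1])
E
```

```text
clock: 11.7
tool_pos: [0.4851, 0.3454, 0.0505]
eef_rot: [0.772, 0.635, -0.001, -0.0]
contact_force: [0.4, 1.1, -0.5]
opening: 0.554
finger_force: 0.0
```

View pics/a5.png

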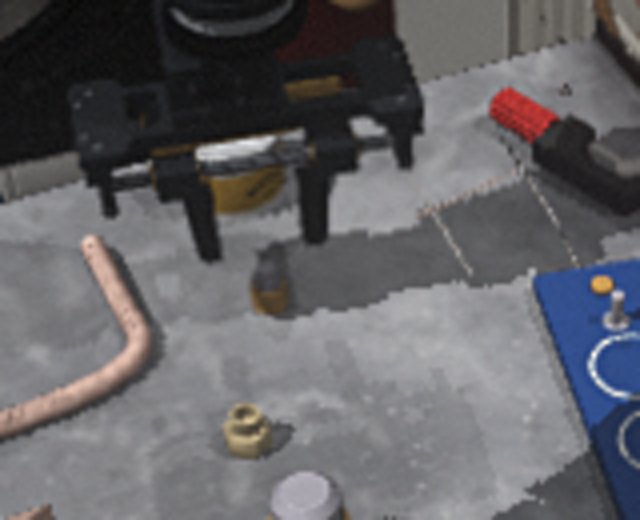

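The fingers straddle the 22 head and the pot behind it is clear. I go down and grip.

```bash
python3 -m creep '[{"grip":0.1,"tx":0.1,"ty":0,"tz":2,"spin":0},{"grip":0.1,"tx":0,"ty":0,"tz":2,"spin":0},{"grip":0.1,"tx":0,"ty":0,"tz":0.7,"spin":0},{"grip":-1,"tx":0,"ty":0,"tz":0,"spin":0},{"grip":-1,"tx":0,"ty":0,"tz":0,"spin":0},{"grip":-1,"tx":0,"ty":0,"tz":0,"spin":0},{"grip":-1,"tx":0,"ty":0,"tz":0,"spin":0},{"grip":-1,"tx":0,"ty":0,"tz":0,"spin":0}]' 10
python3 -m creep '[{"grip":-1,"tx":0,"ty":0,"tz":0,"spin":0},{"grip":-1,"tx":0,"ty":0,"tz":0,"spin":0},{"grip":-1,"tx":0,"ty":0,"tz":0,"spin":0},{"grip":-1,"tx":0,"ty":0,"tz":0,"spin":0},{"grip":-1,"tx":0,"ty":0,"tz":0,"spin":0}]' 20
```

```text
clock: 12.42
tool_pos: [0.4861, 0.3476, 0.005]
eef_rot: [0.772, 0.635, 0.001, 0.0]
contact_force: [-0.4, -1.3, 4.2]
opening: 0.237
finger_force: 10.0
clock: 12.83
tool_pos: [0.4861, 0.3477, 0.005]
eef_rot: [0.772, 0.635, 0.001, 0.0]
contact_force: [-0.4, -0.1, 7.5]
opening: 0.235
finger_force: 20.0
```

```bash
python3 -m creep '[{"grip":-1,"tx":0,"ty":0,"tz":-1,"spin":0},{"grip":-1,"tx":0,"ty":0,"tz":-3,"spin":0},{"grip":-1,"tx":0,"ty":0,"tz":-3,"spin":0},{"grip":-1,"tx":0,"ty":0,"tz":-2,"spin":0},{"grip":-1,"tx":-1.9,"ty":3.2,"tz":0,"spin":0},{"grip":-1,"tx":-1.9,"ty":3.2,"tz":0,"spin":0},{"grip":-1,"tx":-1.9,"ty":3.2,"tz":0,"spin":0},{"grip":-1,"tx":-1.9,"ty":3.2,"tz":0,"spin":0}]'
python3 -m creep '[{"grip":-1,"tx":-1.9,"ty":3.2,"tz":0,"spin":0},{"grip":-1,"tx":-1.9,"ty":3.2,"tz":0,"spin":0},{"grip":-1,"tx":0,"ty":0,"tz":2,"spin":0},{"grip":-1,"tx":0,"ty":0,"tz":2,"spin":0},{"grip":-1,"tx":0,"ty":0,"tz":1,"spin":0},{"grip":-1,"tx":0,"ty":0,"tz":0,"spin":0},{"grip":-1,"tx":0,"ty":0,"tz":0,"spin":0}]'
python3 -c "
from h import *
p,d=optics.snapshot('scene')
cv2.imwrite('pics/a6.png',cv2.resize(p[90:220,230:390],None,fx=4,fy=4,interpolation=2)[...,::-1])"
```

```text
clock: 13.5
tool_pos: [0.5972, 0.2464, 0.0947]
eef_rot: [0.772, 0.635, 0.0, 0.0]
contact_force: [0.7, -0.1, -0.6]
opening: 0.238
finger_force: 20.0
clock: 14.08
tool_pos: [0.6509, 0.1988, 0.0438]
eef_rot: [0.772, 0.636, -0.0, -0.0]
contact_force: [0.0, 0.1, -0.3]
opening: 0.23
finger_force: 20.0
```

View pics/a6.png

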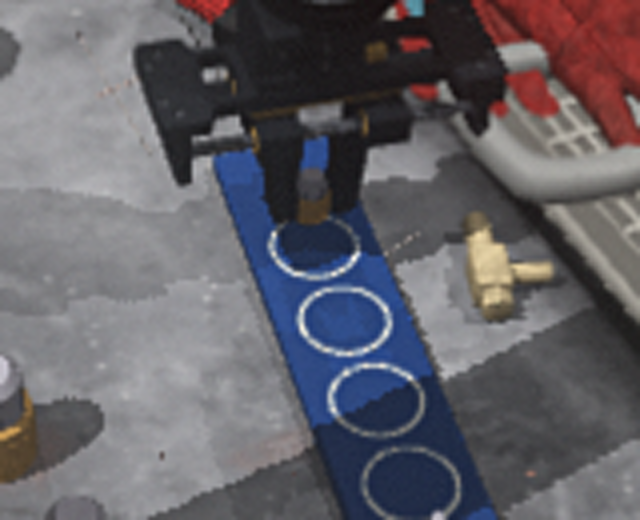

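The head is held upright just above the end outline. I nudge it across by 2 mm and lower it.

```bash
python3 -m creep '[{"grip":-1,"tx":0.05,"ty":0.2,"tz":1,"spin":0},{"grip":-1,"tx":0,"ty":0,"tz":1,"spin":0},{"grip":-1,"tx":0,"ty":0,"tz":0.3,"spin":0},{"grip":-1,"tx":0,"ty":0,"tz":0.2,"spin":0},{"grip":-1,"tx":0,"ty":0,"tz":0.1,"spin":0},{"grip":-1,"tx":0,"ty":0,"tz":0,"spin":0},{"grip":-1,"tx":0,"ty":0,"tz":0,"spin":0}]'
```

```text
clock: 14.72
tool_pos: [0.6539, 0.1984, 0.0179]
eef_rot: [0.772, 0.635, 0.0, 0.0]
contact_force: [0.0, -0.6, -0.8]
opening: 0.236
finger_force: 20.0
```

```bash
python3 -m creep '[{"grip":-1,"tx":0,"ty":0,"tz":0.1,"spin":0},{"grip":-1,"tx":0,"ty":0,"tz":0.05,"spin":0},{"grip":-1,"tx":0,"ty":0,"tz":0,"spin":0},{"grip":-1,"tx":0,"ty":0,"tz":0,"spin":0}]' 8
```

```text
clock: 15.05
tool_pos: [0.6541, 0.1985, 0.017]
eef_rot: [0.772, 0.635, 0.0, 0.0]
contact_force: [-1.4, -0.3, 4.2]
opening: 0.239
finger_force: 8.0
```

```bash
python3 -m creep '[{"grip":-0.4,"tx":0,"ty":0,"tz":0,"spin":0},{"grip":-0.2,"tx":0,"ty":0,"tz":0,"spin":0},{"grip":0,"tx":0,"ty":0,"tz":0,"spin":0},{"grip":0.1,"tx":0,"ty":0,"tz":0,"spin":0},{"grip":0.1,"tx":0,"ty":0,"tz":-2,"spin":0},{"grip":0.1,"tx":0,"ty":0,"tz":-4,"spin":0},{"grip":0.1,"tx":0,"ty":0,"tz":-4,"spin":0}]'
python3 -m creep '[{"grip":0.1,"tx":-3.57,"ty":-1.81,"tz":0,"spin":0},{"grip":0.1,"tx":-3.57,"ty":-1.81,"tz":0,"spin":0},{"grip":0.1,"tx":-3.57,"ty":-1.81,"tz":0,"spin":0},{"grip":0.1,"tx":-3.57,"ty":-1.81,"tz":0,"spin":0},{"grip":0.1,"tx":-3.57,"ty":-1.81,"tz":0,"spin":0},{"grip":0.1,"tx":-3.57,"ty":-1.81,"tz":0,"spin":0},{"grip":0.1,"tx":-3.57,"ty":-1.81,"tz":0,"spin":0},{"grip":0.1,"tx":-3.57,"ty":-1.81,"tz":0,"spin":0}]'
python3 -m creep '[{"grip":0.1,"tx":-3.57,"ty":-1.81,"tz":0,"spin":0},{"grip":0.1,"tx":0,"ty":0,"tz":2,"spin":0},{"grip":0.1,"tx":0,"ty":0,"tz":2,"spin":0},{"grip":0.1,"tx":0,"ty":0,"tz":0,"spin":0},{"grip":0.1,"tx":0,"ty":0,"tz":0,"spin":0}]'
cat > chk.py <<'E'
from h import *
import sys
nm={22:(.03,-90),30:(.042,-30),38:(.054,30),46:(.066,90)}
c0=np.array([.6353,.1098]); e=np.array([np.cos(np.radians(-101.2)),np.sin(np.radians(-101.2))]); b=np.array([-e[1],e[0]])
off={'scene':(-.2,1.3),'top':(-1.35,.1)}   # outline shift seen by each camera, mm (along, across)
P={}
for n in('scene','top'):
    p,d=optics.snapshot(n); C=cloud(n,d); P[n]=p
    for k in map(int,sys.argv[1:]):
        h,a=nm[k]; z=.012+h; o=c0+e*(a+off[n][0])/1e3+b*off[n][1]/1e3
        t=C[(np.hypot(C[...,0]-o[0],C[...,1]-o[1])<.025)&(abs(C[...,2]-z)<.005)]
        if len(t)<8: print(n,k,'hidden'); continue
        m=(t.max(0)+t.min(0))/2-np.r_[o,0]; print(n,k,len(t),'off centre mm: x %.1f y %.1f'%(m[0]*1e3,m[1]*1e3),'z %.4f'%t[:,2].mean())
im=np.hstack([cv2.resize(P['scene'][100:280,220:400],(390,390),interpolation=2),cv2.resize(P['top'][115:275,170:390],(410,298),interpolation=2).__class__((390,410,3),np.uint8)*0])
im[:298,390:]=cv2.resize(P['top'][115:275,170:390],(410,298),interpolation=2)
cv2.imwrite(f'pics/chk{"_".join(sys.argv[1:])}.png',im[...,::-1])
E
python3 chk.py 22
```

```text
clock: 15.63
tool_pos: [0.6523, 0.1977, 0.1155]
eef_rot: [0.772, 0.635, -0.002, -0.001]
contact_force: [0.0, 1.0, 0.4]
opening: 0.549
finger_force: 0.0
clock: 16.3
tool_pos: [0.4553, -0.0551, 0.1165]
eef_rot: [0.772, 0.635, 0.0, 0.0]
contact_force: [1.1, -0.8, -0.8]
opening: 0.548
finger_force: 0.0
clock: 16.72
tool_pos: [0.4316, -0.0852, 0.0759]
eef_rot: [0.772, 0.635, -0.001, -0.0]
contact_force: [-0.2, -0.3, 0.0]
opening: 0.552
finger_force: 0.0
scene 22 8 off centre mm: x 0.1 y -5.2 z 0.0404
top 22 38 off centre mm: x -1.1 y -0.1 z 0.0410
```

View pics/chk22.png

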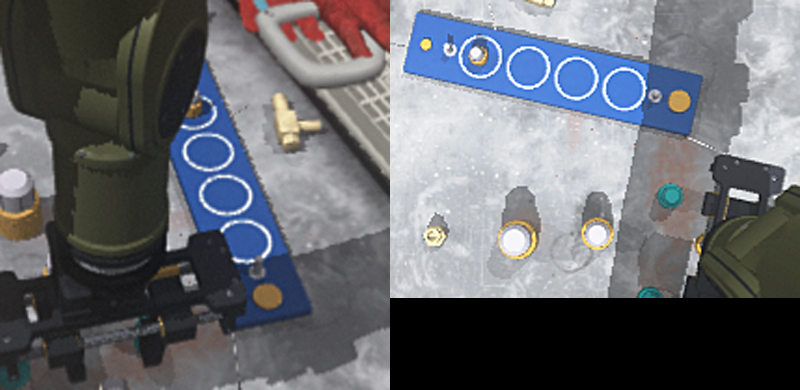

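The 22 head stands upright in its outline, about 1 mm off centre in the top view. I grip head 30 next, and its turquoise neighbours are clear of the fingers.

```bash
python3 -m creep '[{"grip":0.1,"tx":0,"ty":0,"tz":3,"spin":0},{"grip":0.1,"tx":0,"ty":0,"tz":3,"spin":0},{"grip":0.1,"tx":0,"ty":0,"tz":1.1,"spin":0},{"grip":-1,"tx":0,"ty":0,"tz":0,"spin":0},{"grip":-1,"tx":0,"ty":0,"tz":0,"spin":0},{"grip":-1,"tx":0,"ty":0,"tz":0,"spin":0},{"grip":-1,"tx":0,"ty":0,"tz":0,"spin":0},{"grip":-1,"tx":0,"ty":0,"tz":0,"spin":0}]' 10
python3 -m creep '[{"grip":-1,"tx":0,"ty":0,"tz":0,"spin":0},{"grip":-1,"tx":0,"ty":0,"tz":0,"spin":0},{"grip":-1,"tx":0,"ty":0,"tz":0,"spin":0},{"grip":-1,"tx":0,"ty":0,"tz":0,"spin":0}]' 25
```

```text
clock: 17.48
tool_pos: [0.4311, -0.086, 0.0301]
eef_rot: [0.772, 0.635, -0.003, -0.003]
contact_force: [0.6, -0.4, 1.8]
opening: 0.258
finger_force: 10.0
clock: 17.82
tool_pos: [0.4312, -0.086, 0.03]
eef_rot: [0.772, 0.635, -0.003, -0.003]
contact_force: [1.7, -0.3, 6.2]
opening: 0.254
finger_force: 25.0
```

```bash
python3 -c "
from plant import r
print(r.get_state()['q'].round(3))"
```

```text
[ 0.122  0.89  -0.05   2.245  1.181  0.043 -1.284]
```

q6 is at its lower limit with the forearm vertical, so the fingers only reached the nose. I let go, back up, and bring the wrist past that pole in free space.

```bash
python3 -m creep '[{"grip":0.1,"tx":0,"ty":0,"tz":0,"spin":0},{"grip":0.1,"tx":0,"ty":0,"tz":0,"spin":0},{"grip":0.1,"tx":0,"ty":0,"tz":0,"spin":0},{"grip":0.1,"tx":0,"ty":0,"tz":0,"spin":0},{"grip":0.1,"tx":0,"ty":0,"tz":-2,"spin":0},{"grip":0.1,"tx":0,"ty":0,"tz":-2,"spin":0},{"grip":0.1,"tx":0,"ty":0,"tz":0,"spin":0}]'
python3 -c "
from plant import r
print(r.get_state()['q'].round(3))"
python3 -m creep '[{"grip":0.1,"tx":0,"ty":-1,"tz":0,"spin":0},{"grip":0.1,"tx":0,"ty":-1,"tz":0,"spin":0},{"grip":0.1,"tx":0,"ty":-1,"tz":0,"spin":0},{"grip":0.1,"tx":0,"ty":-1,"tz":0,"spin":0},{"grip":0.1,"tx":0,"ty":-1,"tz":0,"spin":0}]'
python3 -c "
from plant import r
print(r.get_state()['q'].round(3))"
python3 -m creep '[{"grip":0.1,"tx":0,"ty":0,"tz":0,"spin":7},{"grip":0.1,"tx":0,"ty":0,"tz":0,"spin":7},{"grip":0.1,"tx":0,"ty":0,"tz":0,"spin":7},{"grip":0.1,"tx":0,"ty":0,"tz":0,"spin":7}]'
python3 -c "
from plant import r
print(r.get_state()['q'].round(3))"
```

```text
clock: 18.4
tool_pos: [0.4314, -0.086, 0.0714]
eef_rot: [0.772, 0.635, -0.003, -0.003]
contact_force: [-0.1, 0.1, -0.0]
opening: 0.55
finger_force: 0.0
[ 0.305  0.81  -0.345  2.226  1.055  0.285 -1.171]
clock: 18.82
tool_pos: [0.3875, -0.0781, 0.0693]
eef_rot: [0.772, 0.636, -0.006, -0.003]
contact_force: [0.0, -0.8, 0.3]
opening: 0.548
finger_force: 0.0
[ 0.13   0.796 -0.083  2.362  1.593  0.063 -1.714]
clock: 19.15
tool_pos: [0.389, -0.0785, 0.0691]
eef_rot: [0.904, 0.427, -0.005, -0.001]
contact_force: [-0.7, -0.3, -0.5]
opening: 0.55
finger_force: 0.0
[ 0.197  0.798 -0.189  2.355  1.511  0.138 -2.136]
```

```bash
python3 -m creep '[{"grip":0.1,"tx":0,"ty":0,"tz":0,"spin":-7},{"grip":0.1,"tx":0,"ty":0,"tz":0,"spin":-7},{"grip":0.1,"tx":0,"ty":0,"tz":0,"spin":-7},{"grip":0.1,"tx":0,"ty":0,"tz":0,"spin":-7},{"grip":0.1,"tx":0,"ty":0,"tz":0,"spin":-7},{"grip":0.1,"tx":0,"ty":0,"tz":0,"spin":-7},{"grip":0.1,"tx":0,"ty":0,"tz":0,"spin":-7},{"grip":0.1,"tx":0,"ty":0,"tz":0,"spin":-7}]'
python3 -c "
from plant import r
print(r.get_state()['q'].round(3))"
python3 -m creep '[{"grip":0.1,"tx":-0.6,"ty":1.3,"tz":0,"spin":0},{"grip":0.1,"tx":-0.6,"ty":1.3,"tz":0,"spin":0},{"grip":0.1,"tx":-0.6,"ty":1.3,"tz":0,"spin":0},{"grip":0.1,"tx":0,"ty":0,"tz":1,"spin":0},{"grip":0.1,"tx":0,"ty":0,"tz":1,"spin":0},{"grip":0.1,"tx":0,"ty":0,"tz":0,"spin":0}]'
python3 -c "
from plant import r
print(r.get_state()['q'].round(3))"
```

```text
clock: 19.82
tool_pos: [0.389, -0.0785, 0.0691]
eef_rot: [0.593, 0.805, -0.004, -0.004]
contact_force: [0.1, -0.3, 0.5]
opening: 0.551
finger_force: 0.0
[ 0.136  0.796 -0.09   2.359  1.581  0.067 -1.207]
clock: 20.32
tool_pos: [0.4246, -0.0846, 0.0475]
eef_rot: [0.595, 0.804, -0.004, 0.0]
contact_force: [0.3, 0.1, -0.9]
opening: 0.551
finger_force: 0.0
[ 0.179  0.849 -0.152  2.263  1.264  0.127 -0.889]
```

```bash
python3 -m creep '[{"grip":0.1,"tx":-0.2,"ty":0.7,"tz":0,"spin":0},{"grip":0.1,"tx":0,"ty":0,"tz":0.4,"spin":0},{"grip":0.1,"tx":0,"ty":0,"tz":0.4,"spin":0},{"grip":0.1,"tx":0,"ty":0,"tz":0.4,"spin":0},{"grip":0.1,"tx":0,"ty":0,"tz":0.4,"spin":0},{"grip":0.1,"tx":0,"ty":0,"tz":0.4,"spin":0},{"grip":0.1,"tx":0,"ty":0,"tz":0.4,"spin":0},{"grip":0.1,"tx":0,"ty":0,"tz":0.4,"spin":0}]'
python3 -c "
from plant import r
print(r.get_state()['q'].round(3))"
python3 -m creep '[{"grip":0.1,"tx":0,"ty":0,"tz":0.4,"spin":0},{"grip":0.1,"tx":0,"ty":0,"tz":0.4,"spin":0},{"grip":0.1,"tx":0,"ty":0,"tz":0.3,"spin":0},{"grip":0.1,"tx":0,"ty":0,"tz":0,"spin":0}]'
python3 -c "
from plant import r
print(r.get_state()['q'].round(3))"
```

```text
clock: 20.98
tool_pos: [0.4323, -0.0848, 0.0208]
eef_rot: [0.595, 0.804, -0.004, 0.001]
contact_force: [-0.2, 0.1, -0.5]
opening: 0.551
finger_force: 0.0
[ 0.175  0.911 -0.149  2.246  1.63   0.126 -1.251]
clock: 21.32
tool_pos: [0.432, -0.0851, 0.0095]
eef_rot: [0.596, 0.803, -0.004, 0.001]
contact_force: [-1.3, -0.5, -0.2]
opening: 0.553
finger_force: 0.0
[ 0.224  0.939 -0.225  2.243  1.704  0.19  -1.323]
```

Slow descent passes the pole. I finish going down and grip.

```bash
python3 -m creep '[{"grip":0.1,"tx":0,"ty":0,"tz":0.3,"spin":0},{"grip":0.1,"tx":0,"ty":0,"tz":0.2,"spin":0},{"grip":-1,"tx":0,"ty":0,"tz":0,"spin":0},{"grip":-1,"tx":0,"ty":0,"tz":0,"spin":0},{"grip":-1,"tx":0,"ty":0,"tz":0,"spin":0},{"grip":-1,"tx":0,"ty":0,"tz":0,"spin":0},{"grip":-1,"tx":0,"ty":0,"tz":0,"spin":0},{"grip":-1,"tx":0,"ty":0,"tz":0,"spin":0}]' 10
python3 -m creep '[{"grip":-1,"tx":0,"ty":0,"tz":0,"spin":0},{"grip":-1,"tx":0,"ty":0,"tz":0,"spin":0},{"grip":-1,"tx":0,"ty":0,"tz":0,"spin":0}]' 25
python3 -m creep '[{"grip":-1,"tx":0,"ty":0,"tz":-0.5,"spin":0},{"grip":-1,"tx":0,"ty":0,"tz":-0.7,"spin":0},{"grip":-1,"tx":0,"ty":0,"tz":-1,"spin":0},{"grip":-1,"tx":0,"ty":0,"tz":-1.5,"spin":0},{"grip":-1,"tx":0,"ty":0,"tz":-2,"spin":0},{"grip":-1,"tx":0,"ty":0,"tz":-2,"spin":0},{"grip":-1,"tx":0,"ty":0,"tz":-2,"spin":0},{"grip":-1,"tx":0,"ty":0,"tz":0,"spin":0}]'
python3 -c "
from plant import r
print(r.get_state()['q'].round(3))"
```

```text
clock: 21.98
tool_pos: [0.4325, -0.0849, 0.005]
eef_rot: [0.595, 0.803, -0.004, 0.001]
contact_force: [0.0, -0.7, -1.4]
opening: 0.334
finger_force: 10.0
clock: 22.23
tool_pos: [0.4325, -0.085, 0.005]
eef_rot: [0.595, 0.803, -0.004, 0.001]
contact_force: [-0.4, -0.4, 1.3]
opening: 0.333
finger_force: 25.0
clock: 22.9
tool_pos: [0.4344, -0.0849, 0.099]
eef_rot: [0.596, 0.803, -0.002, 0.004]
contact_force: [0.4, 1.0, -1.2]
opening: 0.33
finger_force: 25.0
[ 0.356  0.761 -0.439  2.216  0.988  0.368 -0.632]
```

```bash
python3 -m creep '[{"grip":-1,"tx":0,"ty":0,"tz":0,"spin":7},{"grip":-1,"tx":0,"ty":0,"tz":0,"spin":7},{"grip":-1,"tx":0,"ty":0,"tz":0,"spin":7},{"grip":-1,"tx":0,"ty":0,"tz":0,"spin":7},{"grip":-1,"tx":1.6,"ty":1,"tz":0,"spin":0},{"grip":-1,"tx":3.3,"ty":2,"tz":0,"spin":0},{"grip":-1,"tx":3.3,"ty":2,"tz":0,"spin":0},{"grip":-1,"tx":3.3,"ty":2,"tz":0,"spin":0}]'
python3 -m creep '[{"grip":-1,"tx":3.3,"ty":2,"tz":0,"spin":0},{"grip":-1,"tx":3.3,"ty":2,"tz":0,"spin":0},{"grip":-1,"tx":3.3,"ty":2,"tz":0,"spin":0},{"grip":-1,"tx":3.3,"ty":2,"tz":0,"spin":0},{"grip":-1,"tx":1.4,"ty":1,"tz":0,"spin":0},{"grip":-1,"tx":0,"ty":0,"tz":2,"spin":0},{"grip":-1,"tx":0,"ty":0,"tz":2,"spin":0},{"grip":-1,"tx":0,"ty":0,"tz":0,"spin":0}]'
python3 -m creep '[{"grip":-1,"tx":0,"ty":0,"tz":0,"spin":0},{"grip":-1,"tx":0,"ty":0,"tz":0,"spin":0}]'
```

```text
clock: 23.57
tool_pos: [0.5247, 0.0153, 0.0948]
eef_rot: [0.772, 0.635, -0.003, 0.004]
contact_force: [1.2, -0.1, -1.2]
opening: 0.332
finger_force: 25.0
clock: 24.23
tool_pos: [0.6376, 0.1387, 0.0494]
eef_rot: [0.772, 0.636, -0.007, 0.003]
contact_force: [-0.7, -0.3, -2.1]
opening: 0.332
finger_force: 25.0
clock: 24.4
tool_pos: [0.6407, 0.14, 0.0546]
eef_rot: [0.772, 0.635, -0.003, 0.004]
contact_force: [-0.6, -0.1, -0.0]
opening: 0.334
finger_force: 25.0
```

```bash
python3 -m creep '[{"grip":-1,"tx":0,"ty":0.13,"tz":1.5,"spin":0},{"grip":-1,"tx":0,"ty":0,"tz":1.3,"spin":0},{"grip":-1,"tx":0,"ty":0,"tz":0.5,"spin":0},{"grip":-1,"tx":0,"ty":0,"tz":0.3,"spin":0},{"grip":-1,"tx":0,"ty":0,"tz":0.1,"spin":0},{"grip":-1,"tx":0,"ty":0,"tz":0,"spin":0},{"grip":-1,"tx":0,"ty":0,"tz":0,"spin":0}]'
```

```text
clock: 24.98
tool_pos: [0.6422, 0.1398, 0.0178]
eef_rot: [0.772, 0.635, -0.002, 0.003]
contact_force: [0.4, 0.6, -0.8]
opening: 0.328
finger_force: 25.0
```

```bash
python3 -m creep '[{"grip":-1,"tx":0,"ty":0,"tz":0.1,"spin":0},{"grip":-1,"tx":0,"ty":0,"tz":0.05,"spin":0},{"grip":-1,"tx":0,"ty":0,"tz":0,"spin":0},{"grip":-1,"tx":0,"ty":0,"tz":0,"spin":0}]' 8
python3 -m creep '[{"grip":-0.2,"tx":0,"ty":0,"tz":0,"spin":0},{"grip":0,"tx":0,"ty":0,"tz":0,"spin":0},{"grip":0.2,"tx":0,"ty":0,"tz":0,"spin":0},{"grip":0.2,"tx":0,"ty":0,"tz":0,"spin":0},{"grip":0.25,"tx":0,"ty":0,"tz":-2,"spin":0},{"grip":0.25,"tx":0,"ty":0,"tz":-4,"spin":0},{"grip":0.25,"tx":0,"ty":0,"tz":-4,"spin":0}]'
python3 -m creep '[{"grip":0.25,"tx":-2.1,"ty":-3,"tz":0,"spin":0},{"grip":0.25,"tx":-2.1,"ty":-3,"tz":0,"spin":0},{"grip":0.25,"tx":-2.1,"ty":-3,"tz":0,"spin":0},{"grip":0.25,"tx":-2.1,"ty":-3,"tz":0,"spin":0},{"grip":0.25,"tx":-2.1,"ty":-3,"tz":0,"spin":0},{"grip":0.25,"tx":-2.1,"ty":-3,"tz":0,"spin":0},{"grip":0.25,"tx":0,"ty":0,"tz":0,"spin":0},{"grip":0.25,"tx":0,"ty":0,"tz":0,"spin":0}]'
python3 chk.py 22 30; python3 -c "
from plant import r
print(r.get_state()['q'].round(3))"
```

```text
clock: 25.32
tool_pos: [0.6425, 0.1399, 0.017]
eef_rot: [0.772, 0.635, -0.002, 0.004]
contact_force: [-1.5, -0.1, 5.3]
opening: 0.336
finger_force: 8.0
clock: 25.9
tool_pos: [0.6405, 0.14, 0.1155]
eef_rot: [0.772, 0.636, -0.005, 0.003]
contact_force: [0.3, -0.5, 0.5]
opening: 0.619
finger_force: 0.0
clock: 26.57
tool_pos: [0.4389, 0.0503, 0.1171]
eef_rot: [0.772, 0.635, -0.004, 0.003]
contact_force: [0.2, 0.1, 0.6]
opening: 0.623
finger_force: 0.0
scene 22 30 off centre mm: x -1.5 y -1.3 z 0.0407
scene 30 56 off centre mm: x -1.6 y 0.3 z 0.0530
top 22 40 off centre mm: x -1.1 y -1.3 z 0.0402
top 30 73 off centre mm: x -0.3 y 1.8 z 0.0525
[-0.003  0.713 -0.357  2.196  0.749  0.354 -1.189]
```

View pics/chk22_30.png

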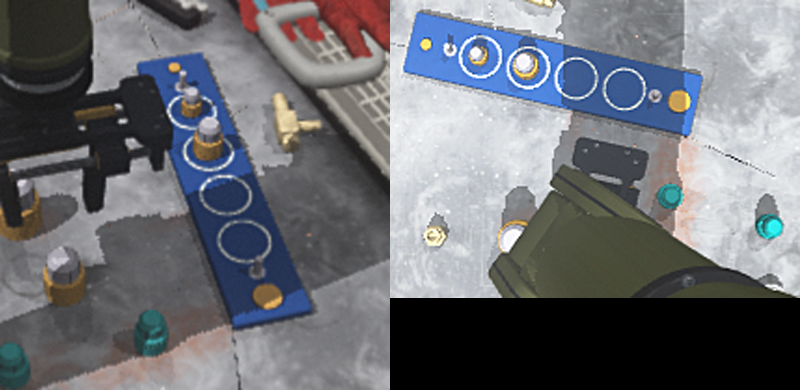

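Both heads stand upright within about 1.5 mm of centre, slightly toward −x. Next is head 38, with a slow descent.

```bash
python3 -m creep '[{"grip":0.25,"tx":0,"ty":0.4,"tz":1.5,"spin":0},{"grip":0.25,"tx":0,"ty":0,"tz":1.5,"spin":0},{"grip":0.25,"tx":0,"ty":0,"tz":1.5,"spin":0},{"grip":0.25,"tx":0,"ty":0,"tz":0.8,"spin":0},{"grip":0.25,"tx":0,"ty":0,"tz":0.4,"spin":0},{"grip":0.25,"tx":0,"ty":0,"tz":0.4,"spin":0},{"grip":0.25,"tx":0,"ty":0,"tz":0.4,"spin":0},{"grip":0.25,"tx":0,"ty":0,"tz":0.4,"spin":0}]'
python3 -m creep '[{"grip":0.25,"tx":0,"ty":0,"tz":0.4,"spin":0},{"grip":0.25,"tx":0,"ty":0,"tz":0.4,"spin":0},{"grip":0.25,"tx":0,"ty":0,"tz":0.4,"spin":0},{"grip":0.25,"tx":0,"ty":0,"tz":0.4,"spin":0},{"grip":0.25,"tx":0,"ty":0,"tz":0.4,"spin":0},{"grip":0.25,"tx":0,"ty":0,"tz":0.4,"spin":0},{"grip":0.25,"tx":0,"ty":0,"tz":0.4,"spin":0},{"grip":0.25,"tx":0,"ty":0,"tz":0.4,"spin":0}]'
python3 -c "
from plant import r
print(r.get_state()['q'].round(3))"
```

```text
clock: 27.33
tool_pos: [0.4458, 0.0505, 0.0477]
eef_rot: [0.772, 0.635, -0.002, 0.004]
contact_force: [1.2, -0.6, 0.2]
opening: 0.628
finger_force: 0.0
clock: 28.0
tool_pos: [0.4449, 0.0498, 0.0171]
eef_rot: [0.772, 0.635, -0.003, 0.003]
contact_force: [-0.2, 0.0, -0.6]
opening: 0.626
finger_force: 0.0
[-0.193  0.919 -0.045  2.228  1.644  0.044 -2.058]
```

```bash
python3 -m creep '[{"grip":0.25,"tx":0,"ty":-0.2,"tz":0.3,"spin":0},{"grip":0.25,"tx":0,"ty":0,"tz":0.3,"spin":0},{"grip":0.25,"tx":0,"ty":0,"tz":0.3,"spin":0},{"grip":0.25,"tx":0,"ty":0,"tz":0.2,"spin":0},{"grip":0.25,"tx":0,"ty":0,"tz":0,"spin":0},{"grip":0.25,"tx":0,"ty":0,"tz":0,"spin":0}]'
python3 -m creep '[{"grip":-1,"tx":0,"ty":0,"tz":0,"spin":0},{"grip":-1,"tx":0,"ty":0,"tz":0,"spin":0},{"grip":-1,"tx":0,"ty":0,"tz":0,"spin":0},{"grip":-1,"tx":0,"ty":0,"tz":0,"spin":0},{"grip":-1,"tx":0,"ty":0,"tz":0,"spin":0},{"grip":-1,"tx":0,"ty":0,"tz":0,"spin":0}]' 10
python3 -m creep '[{"grip":-1,"tx":0,"ty":0,"tz":0,"spin":0},{"grip":-1,"tx":0,"ty":0,"tz":0,"spin":0},{"grip":-1,"tx":0,"ty":0,"tz":0,"spin":0}]' 30
```

```text
clock: 28.5
tool_pos: [0.4429, 0.05, 0.0063]
eef_rot: [0.772, 0.635, -0.003, 0.003]
contact_force: [-0.4, -0.4, 0.4]
opening: 0.627
finger_force: 0.0
clock: 29.0
tool_pos: [0.4433, 0.0501, 0.0065]
eef_rot: [0.772, 0.635, -0.003, 0.004]
contact_force: [0.3, -0.0, 1.3]
opening: 0.426
finger_force: 10.0
clock: 29.25
tool_pos: [0.4433, 0.05, 0.0065]
eef_rot: [0.772, 0.635, -0.003, 0.004]
contact_force: [1.2, -0.1, 2.6]
opening: 0.42
finger_force: 30.0
```

```bash
python3 -m creep '[{"grip":-1,"tx":0,"ty":0,"tz":-0.3,"spin":0},{"grip":-1,"tx":0,"ty":0,"tz":-0.5,"spin":0},{"grip":-1,"tx":0,"ty":0,"tz":-0.5,"spin":0},{"grip":-1,"tx":0,"ty":0,"tz":-0.7,"spin":0},{"grip":-1,"tx":0,"ty":0,"tz":-1,"spin":0},{"grip":-1,"tx":0,"ty":0,"tz":-1.5,"spin":0},{"grip":-1,"tx":0,"ty":0,"tz":-1.5,"spin":0},{"grip":-1,"tx":0,"ty":0,"tz":-1,"spin":0}]'
python3 -m creep '[{"grip":-1,"tx":0.7,"ty":1.8,"tz":0,"spin":0},{"grip":-1,"tx":1.3,"ty":3.5,"tz":0,"spin":0},{"grip":-1,"tx":1.3,"ty":3.5,"tz":0,"spin":0},{"grip":-1,"tx":1.3,"ty":3.5,"tz":0,"spin":0},{"grip":-1,"tx":1.3,"ty":3.5,"tz":0,"spin":0},{"grip":-1,"tx":0.7,"ty":1.8,"tz":0,"spin":0},{"grip":-1,"tx":0,"ty":0,"tz":0,"spin":0},{"grip":-1,"tx":0,"ty":0,"tz":0,"spin":0}]'
```

```text
clock: 29.92
tool_pos: [0.4423, 0.0506, 0.0771]
eef_rot: [0.772, 0.635, -0.003, 0.003]
contact_force: [0.9, -0.1, -2.9]
opening: 0.418
finger_force: 30.0
clock: 30.58
tool_pos: [0.6277, 0.0815, 0.0748]
eef_rot: [0.772, 0.635, -0.004, 0.003]
contact_force: [-0.5, -0.2, -1.5]
opening: 0.42
finger_force: 30.0
```

```bash
python3 -m creep '[{"grip":-1,"tx":0,"ty":0.25,"tz":1.5,"spin":0},{"grip":-1,"tx":0,"ty":0,"tz":1.5,"spin":0},{"grip":-1,"tx":0,"ty":0,"tz":1.5,"spin":0},{"grip":-1,"tx":0,"ty":0,"tz":0.7,"spin":0},{"grip":-1,"tx":0,"ty":0,"tz":0.1,"spin":0},{"grip":-1,"tx":0,"ty":0,"tz":0,"spin":0},{"grip":-1,"tx":0,"ty":0,"tz":0,"spin":0}]'
```

```text
clock: 31.17
tool_pos: [0.631, 0.0809, 0.0231]
eef_rot: [0.772, 0.635, -0.003, 0.003]
contact_force: [0.8, 0.0, -2.1]
opening: 0.42
finger_force: 30.0
```

```bash
python3 -m creep '[{"grip":-1,"tx":0,"ty":0,"tz":0.3,"spin":0},{"grip":-1,"tx":0,"ty":0,"tz":0.1,"spin":0},{"grip":-1,"tx":0,"ty":0,"tz":0.1,"spin":0},{"grip":-1,"tx":0,"ty":0,"tz":0,"spin":0},{"grip":-1,"tx":0,"ty":0,"tz":0,"spin":0}]' 15
```

```text
clock: 31.58
tool_pos: [0.6311, 0.0805, 0.0186]
eef_rot: [0.772, 0.635, -0.003, 0.004]
contact_force: [-1.1, -0.5, 2.2]
opening: 0.423
finger_force: 15.0
```

```bash
python3 -m creep '[{"grip":0,"tx":0,"ty":0,"tz":0,"spin":0},{"grip":0.2,"tx":0,"ty":0,"tz":0,"spin":0},{"grip":0.4,"tx":0,"ty":0,"tz":0,"spin":0},{"grip":0.5,"tx":0,"ty":0,"tz":0,"spin":0},{"grip":0.6,"tx":0,"ty":0,"tz":-2,"spin":0},{"grip":0.6,"tx":0,"ty":0,"tz":-4,"spin":0},{"grip":0.6,"tx":0,"ty":0,"tz":-4,"spin":0},{"grip":0.6,"tx":0,"ty":0,"tz":-1,"spin":0}]'
python3 -m creep '[{"grip":0.6,"tx":0.4,"ty":-3.4,"tz":0,"spin":0},{"grip":0.6,"tx":0.4,"ty":-3.4,"tz":0,"spin":0},{"grip":0.6,"tx":0.4,"ty":-3.4,"tz":0,"spin":0},{"grip":0.6,"tx":0.4,"ty":-3.4,"tz":0,"spin":0},{"grip":0.6,"tx":0.4,"ty":-3.4,"tz":0,"spin":0},{"grip":0.6,"tx":0.3,"ty":-3.4,"tz":0,"spin":0},{"grip":0.6,"tx":0,"ty":0,"tz":0,"spin":0},{"grip":0.6,"tx":0,"ty":0,"tz":0,"spin":0}]'
python3 chk.py 22 30 38; python3 -c "
from plant import r
print(r.get_state()['q'].round(3))"
```

```text
clock: 32.25
tool_pos: [0.6339, 0.0836, 0.1339]
eef_rot: [0.772, 0.635, 0.002, 0.005]
contact_force: [1.2, 1.1, 0.7]
opening: 0.799
finger_force: 0.0
clock: 32.92
tool_pos: [0.4337, 0.144, 0.1277]
eef_rot: [0.771, 0.637, -0.003, 0.004]
contact_force: [0.6, 0.3, -0.0]
opening: 0.801
finger_force: 0.0
scene 22 33 off centre mm: x -2.0 y -0.7 z 0.0403
scene 30 62 off centre mm: x -1.8 y -1.1 z 0.0525
scene 38 106 off centre mm: x -1.2 y -2.0 z 0.0646
top 22 35 off centre mm: x -0.7 y 0.7 z 0.0409
top 30 73 off centre mm: x -0.3 y 0.8 z 0.0524
top 38 125 off centre mm: x -0.1 y -0.9 z 0.0645
[-0.08   0.731 -0.554  2.142  0.841  0.503 -1.483]
```

All three heads are well centred. Now head 46.

```bash
python3 -m creep '[{"grip":0.6,"tx":-0.1,"ty":0,"tz":1.5,"spin":0},{"grip":0.6,"tx":0,"ty":0,"tz":1.5,"spin":0},{"grip":0.6,"tx":0,"ty":0,"tz":1.5,"spin":0},{"grip":0.6,"tx":0,"ty":0,"tz":1.0,"spin":0},{"grip":0.6,"tx":0,"ty":0,"tz":0.6,"spin":0},{"grip":0.6,"tx":0,"ty":0,"tz":0.5,"spin":0},{"grip":0.6,"tx":0,"ty":0,"tz":0.5,"spin":0},{"grip":0.6,"tx":0,"ty":0,"tz":0.5,"spin":0}]'
python3 -m creep '[{"grip":0.6,"tx":0,"ty":0,"tz":0.5,"spin":0},{"grip":0.6,"tx":0,"ty":0,"tz":0.5,"spin":0},{"grip":0.6,"tx":0,"ty":0,"tz":0.5,"spin":0},{"grip":0.6,"tx":0,"ty":0,"tz":0.5,"spin":0},{"grip":0.6,"tx":0,"ty":0,"tz":0.5,"spin":0},{"grip":0.6,"tx":0,"ty":0,"tz":0.4,"spin":0},{"grip":0.6,"tx":0,"ty":0,"tz":0.4,"spin":0},{"grip":0.6,"tx":0,"ty":0,"tz":0.4,"spin":0}]'
python3 -c "
from plant import r
print(r.get_state()['q'].round(3))"
```

```text
clock: 33.68
tool_pos: [0.4357, 0.1417, 0.0512]
eef_rot: [0.772, 0.635, -0.002, 0.004]
contact_force: [-0.6, -0.6, 0.6]
opening: 0.798
finger_force: 0.0
clock: 34.35
tool_pos: [0.4349, 0.1415, 0.0141]
eef_rot: [0.772, 0.635, -0.003, 0.004]
contact_force: [-0.4, 0.6, -0.1]
opening: 0.801
finger_force: 0.0
[-0.352  0.925 -0.112  2.196  1.305  0.101 -1.917]
```

```bash
python3 -m creep '[{"grip":0.6,"tx":0.1,"ty":-0.2,"tz":0.4,"spin":0},{"grip":0.6,"tx":0,"ty":0,"tz":0.2,"spin":0},{"grip":0.6,"tx":0,"ty":0,"tz":0,"spin":0},{"grip":-1,"tx":0,"ty":0,"tz":0,"spin":0},{"grip":-1,"tx":0,"ty":0,"tz":0,"spin":0},{"grip":-1,"tx":0,"ty":0,"tz":0,"spin":0},{"grip":-1,"tx":0,"ty":0,"tz":0,"spin":0},{"grip":-1,"tx":0,"ty":0,"tz":0,"spin":0}]' 10
python3 -m creep '[{"grip":-1,"tx":0,"ty":0,"tz":0,"spin":0},{"grip":-1,"tx":0,"ty":0,"tz":0,"spin":0},{"grip":-1,"tx":0,"ty":0,"tz":0,"spin":0},{"grip":-1,"tx":0,"ty":0,"tz":0,"spin":0}]' 35
```

```text
clock: 35.02
tool_pos: [0.4336, 0.1426, 0.0085]
eef_rot: [0.772, 0.635, -0.003, 0.004]
contact_force: [1.1, -0.8, -0.1]
opening: 0.516
finger_force: 10.0
clock: 35.35
tool_pos: [0.4336, 0.1426, 0.0085]
eef_rot: [0.772, 0.635, -0.003, 0.004]
contact_force: [1.7, -0.3, 2.2]
opening: 0.513
finger_force: 35.0
```

```bash
python3 -m creep '[{"grip":-1,"tx":0,"ty":0,"tz":-0.3,"spin":0},{"grip":-1,"tx":0,"ty":0,"tz":-0.5,"spin":0},{"grip":-1,"tx":0,"ty":0,"tz":-0.7,"spin":0},{"grip":-1,"tx":0,"ty":0,"tz":-1,"spin":0},{"grip":-1,"tx":0,"ty":0,"tz":-1.5,"spin":0},{"grip":-1,"tx":0,"ty":0,"tz":-2,"spin":0},{"grip":-1,"tx":0,"ty":0,"tz":-2,"spin":0},{"grip":-1,"tx":0,"ty":0,"tz":-1,"spin":0}]'
python3 -m creep '[{"grip":-1,"tx":-0.7,"ty":1.7,"tz":0,"spin":0},{"grip":-1,"tx":-1.4,"ty":3.4,"tz":0,"spin":0},{"grip":-1,"tx":-1.4,"ty":3.4,"tz":0,"spin":0},{"grip":-1,"tx":-1.4,"ty":3.4,"tz":0,"spin":0},{"grip":-1,"tx":-1.4,"ty":3.4,"tz":0,"spin":0},{"grip":-1,"tx":-1.2,"ty":3.4,"tz":0,"spin":0},{"grip":-1,"tx":-0.7,"ty":1.8,"tz":0,"spin":0},{"grip":-1,"tx":0,"ty":0,"tz":0,"spin":0}]'
python3 -m creep '[{"grip":-1,"tx":0,"ty":0,"tz":0,"spin":0},{"grip":-1,"tx":0,"ty":0,"tz":0,"spin":0}]'
```

```text
clock: 36.02
tool_pos: [0.4325, 0.1433, 0.0995]
eef_rot: [0.772, 0.635, -0.003, 0.003]
contact_force: [-0.1, 0.0, -4.8]
opening: 0.511
finger_force: 35.0
clock: 36.68
tool_pos: [0.6215, 0.018, 0.0977]
eef_rot: [0.775, 0.632, -0.003, 0.005]
contact_force: [0.1, 0.2, -4.2]
opening: 0.512
finger_force: 35.0
clock: 36.85
tool_pos: [0.6164, 0.0242, 0.0984]
eef_rot: [0.772, 0.636, -0.004, 0.002]
contact_force: [-0.5, 1.1, -4.5]
opening: 0.511
finger_force: 35.0
```

```bash
python3 -m creep '[{"grip":-1,"tx":-0.1,"ty":0.25,"tz":1.5,"spin":0},{"grip":-1,"tx":0,"ty":0,"tz":1.5,"spin":0},{"grip":-1,"tx":0,"ty":0,"tz":1.5,"spin":0},{"grip":-1,"tx":0,"ty":0,"tz":1.5,"spin":0},{"grip":-1,"tx":0,"ty":0,"tz":0.9,"spin":0},{"grip":-1,"tx":0,"ty":0,"tz":0.3,"spin":0},{"grip":-1,"tx":0,"ty":0,"tz":0,"spin":0},{"grip":-1,"tx":0,"ty":0,"tz":0,"spin":0}]'
```

```text
clock: 37.52
tool_pos: [0.621, 0.0217, 0.0276]
eef_rot: [0.772, 0.635, -0.003, 0.004]
contact_force: [0.3, 0.0, -4.7]
opening: 0.506
finger_force: 35.0
```

```bash
python3 -m creep '[{"grip":-1,"tx":0.04,"ty":-0.1,"tz":0.3,"spin":0},{"grip":-1,"tx":0,"ty":0,"tz":0.2,"spin":0},{"grip":-1,"tx":0,"ty":0,"tz":0.15,"spin":0},{"grip":-1,"tx":0,"ty":0,"tz":0.1,"spin":0},{"grip":-1,"tx":0,"ty":0,"tz":0.05,"spin":0},{"grip":-1,"tx":0,"ty":0,"tz":0,"spin":0},{"grip":-1,"tx":0,"ty":0,"tz":0,"spin":0}]' 20
```

```text
clock: 38.1
tool_pos: [0.62, 0.0219, 0.0206]
eef_rot: [0.772, 0.635, -0.003, 0.004]
contact_force: [-3.0, -0.6, 6.0]
opening: 0.514
finger_force: 20.0
```

Seated. I release, rise, and move clear toward the mat side to look.

```bash
python3 -m creep '[{"grip":0.2,"tx":0,"ty":0,"tz":0,"spin":0},{"grip":0.4,"tx":0,"ty":0,"tz":0,"spin":0},{"grip":0.5,"tx":0,"ty":0,"tz":0,"spin":0},{"grip":0.5,"tx":0,"ty":0,"tz":0,"spin":0},{"grip":0.5,"tx":0,"ty":0,"tz":-2,"spin":0},{"grip":0.5,"tx":0,"ty":0,"tz":-4,"spin":0},{"grip":0.5,"tx":0,"ty":0,"tz":-4,"spin":0},{"grip":0.5,"tx":0,"ty":0,"tz":-3,"spin":0}]'
python3 -m creep '[{"grip":0.5,"tx":-3,"ty":-2,"tz":-1,"spin":0},{"grip":0.5,"tx":-4,"ty":0,"tz":-1,"spin":0},{"grip":0.5,"tx":-4,"ty":0,"tz":0,"spin":0},{"grip":0.5,"tx":-4,"ty":0,"tz":0,"spin":0},{"grip":0.5,"tx":-4,"ty":0,"tz":0,"spin":0},{"grip":0.5,"tx":-2,"ty":0,"tz":0,"spin":0},{"grip":0.5,"tx":0,"ty":0,"tz":0,"spin":0},{"grip":0.5,"tx":0,"ty":0,"tz":0,"spin":0}]'
python3 chk.py 22 30 38 46
```

```text
clock: 38.77
tool_pos: [0.6206, 0.0238, 0.1522]
eef_rot: [0.772, 0.635, -0.002, 0.004]
contact_force: [1.3, 0.6, 0.7]
opening: 0.75
finger_force: 0.0
clock: 39.43
tool_pos: [0.5595, -0.1803, 0.1712]
eef_rot: [0.773, 0.634, -0.003, 0.004]
contact_force: [0.6, 0.1, -0.4]
opening: 0.752
finger_force: 0.0
scene 22 30 off centre mm: x -1.5 y -1.9 z 0.0409
scene 30 59 off centre mm: x -1.2 y -1.3 z 0.0526
scene 38 107 off centre mm: x -2.0 y -2.2 z 0.0643
scene 46 175 off centre mm: x -1.2 y -0.2 z 0.0764
top 22 39 off centre mm: x -1.3 y -0.2 z 0.0405
top 30 74 off centre mm: x -0.2 y 0.8 z 0.0525
top 38 130 off centre mm: x -0.0 y -1.0 z 0.0645
top 46 184 off centre mm: x 0.3 y 2.2 z 0.0764
```

View pics/chk22_30_38_46.png

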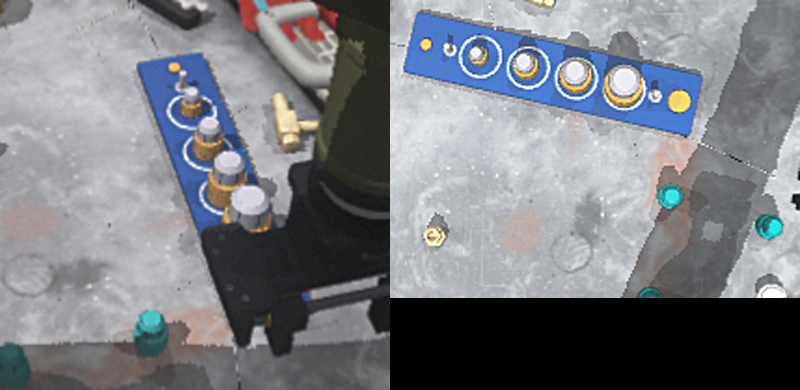

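All four heads stand upright in their outlines, in size order and within about 1.5 mm of centre on average. The bar was seen lying wholly on the mat earlier. I hand in.

```bash
python3 -c "
from plant import workorder
print(workorder.finish_job())"
```

```text
the job is handed in; nothing more can be done
None
```

I handed the job in at about 40 s: the keeper bar lies flat and lengthwise within the mat, and the four heads stand upright in size order from the small disc to the large, each within about 2 mm of its outline's centre.

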